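Send a tin under the filling spout

TASK

Get the jig ready for filling: take the loose cardboard tube off its track and drop it in the open cardboard scrap box, and stand the short open tin, kept upright, in the round nest of the pulled-out carriage. Then push the carriage (its upright back plate is there for that) along the track, under the bridge, until the spring detent snaps and it is fully home with the tin still seated in it. Leave the tall tin, the lidded jar and the paper tape roll where they are, and let go of everything.

Things in the scene. Friction and masses are not known exactly. Their poses are not given: they have to be found in the camera images.
- jig: The fixed filling jig: plywood base 310 mm long, 140 wide, 8 thick, with two low aluminium rails (tops 15 mm high) and a bridge across the track near its far end. Origin on the underside, on the track's middle line; x points along the track in the push direction (towards the bridge), z up. Base spans x -175 to +135 mm. The detent's plunger block beside the track (x 24, y 62 mm) is 26 mm high.
- bridge (a point): Middle of the top of the low aluminium bridge's crossbeam, fixed to the jig at jig x 85 mm. The beam spans jig x 55 to 115 mm, y -67 to 67 mm; its underside is 90 mm and top 102 mm above the bench, with a funnel rim on it up to 110 mm and a short spout below down to 82 mm. Axes as the jig's.
- carriage (a joint): How far the carriage has slid along the jig's +x, in m: starts 0 to 0.02 (pulled out), 0.15 is fully home against its stop. It slides with about 2 N of friction; over its last 13 mm or so a bump on its side meets the spring plunger (peak push about 8 N; let go before it yields, it springs back), which yields at about 0.144 and then pulls the carriage on to 0.15 and holds it.
- nest (a point): Centre of the floor of the carriage's round nest, moves with the carriage (at jig x = -65 mm + slide), 22 mm above the bench. The nest is an aluminium ring of 64 mm inner and 78 mm outer diameter, standing 14 mm above this floor, open above. Axes as the jig's.
- push_face (a point): Middle of the back face (facing the jig's -x) of the carriage's upright back plate, where it is to be pushed; at jig x = -155 mm + slide, 48 mm above the bench. The plate is dark steel, 10 mm thick, 60 mm wide, from 22 to 76 mm above the bench, and stands 90 mm behind the nest's centre; the carriage ends at the plate.
- tin: The tin to load: short open steel tin, 58 mm diameter, 55 mm tall, with a star of cardboard dividers inside level with nearly the rim; about 90 g. Origin at the centre of its underside, z up. It stands on the 4 mm cardboard sheet.
- tube: Loose brown cardboard tube standing upright on the jig's track between the carriage and the bridge: outer diameter 40 mm, wall 4 mm, 90 mm tall, about 40 g. Origin at the centre of its underside (8 mm above the bench at the start), z along the tube.
- tube_mid (a point): Middle of the cardboard tube, on its axis, 45 mm from either end.
- scrap_box: Open cardboard scrap box fixed to the bench, 160 x 160 mm outside, 70 mm tall, walls and floor 5 mm. Origin at the centre of its underside, x and y along its sides.
- tall_tin: Bystander: closed steel tin, 66 mm diameter, 110 mm tall, standing on the cardboard sheet near the short tin. Origin at the centre of its underside.
- jar: Bystander: jar with a white lid, 60 mm diameter, 85 mm tall, standing on the cardboard sheet near the short tin. Origin at the centre of its underside.
- tape: Bystander: small roll of paper tape lying flat on the bench close beside the jig (on its -y side), 52 mm outer and 24 mm inner diameter, 40 mm tall. Origin at the centre of its underside.
- sheet: Flat cardboard sheet fixed to the bench, 200 x 200 mm, 4 mm thick, on which the short tin, the tall tin and the jar stand. Origin at the centre of its underside, x and y along its sides.
Not all that is in view belongs to the job. Of the things that look like the tube, the middle-sized one is meant.

How it is judged:
On the way, in this order (a step that is already met when the one before it is completed fails the run):
1. the short tin stands seated in the nest, let go, while the carriage is still pulled out (horizontal distance between tin and nest below 0.006 m and z of tin in the frame of nest between -0.003 and 0.004 m and angle between tin's own z axis and vertical below 0.1 rad and value of joint carriage below 0.06 m and contact force between the fingers and tin below 0.2 N), for 0.2 s.
2. the carriage is snapped home past the detent, with the tin in it and the tube in the scrap box (value of joint carriage above 0.146 m and horizontal distance between tin and nest below 0.006 m and z of tin in the frame of nest between -0.003 and 0.004 m and angle between tin's own z axis and vertical below 0.1 rad and x of tube_mid in the frame of scrap_box between -0.075 and 0.075 m and y of tube_mid in the frame of scrap_box between -0.075 and 0.075 m and z of tube_mid in the frame of scrap_box between 0 and 0.08 m), for 0.2 s.
At the end, for the whole second after the job is handed in: Carriage at rest at 146 mm or more of its 150 mm slide; the short tin upright on the nest floor, within 6 mm of its centre and tilted under 0.1 rad; the tube at rest in the scrap box, its middle inside the walls and at most 80 mm above the box's underside (all of step 2 and linear speed of tin below 0.02 m/s and linear speed of tube below 0.03 m/s); the robot touches nothing.
It fails at once if the tall tin is shifted more than 30 mm or tipped (distance of tall_tin from where it was at the start of the episode above 0.03 m or angle between tall_tin's own z axis and vertical above 0.3 rad).
It fails at once if the jar is shifted more than 30 mm or tipped (distance of jar from where it was at the start of the episode above 0.03 m or angle between jar's own z axis and vertical above 0.3 rad).
It fails at once if the tape roll is shifted more than 30 mm (distance of tape from where it was at the start of the episode above 0.03 m).
It fails at once if the short tin is tipped over (more than 0.7 rad) (angle between tin's own z axis and vertical above 0.7 rad).
It also fails if it takes over 72 s, if anything falls off the work surface, if the arm or the gripper's body presses on something with over 40 N, if the wrist force passes 120 N, or if a joint passes its speed limit or range.

ROBOT

A 6-joint arm with a two-finger parallel gripper is mounted at the origin on the work surface. World frame = base frame: x ahead of the robot, y to its left, z up, the work surface at z = 0. Lengths are in m, angles in rad, forces in N, time in s.
With the tool pointing down it reaches from about 0.35 to 0.775 m from the base axis. Payload 5.5 kg.
Tool frame: the origin (TCP) lies at the very end of the fingers, on their centre line; the grasp point (between the pads) lies hold_point_z behind it (hold_point_z is the distance from the TCP to the grasp point, in m); x points along the fingers, y is the direction in which the jaws open and shut, and the axes are right-handed (so a half turn about x gives the same grasp; the last joint's range is limited). The gripper opens to 85 mm and grips with 20 to 120 N. Pads are 22 mm wide; open, the fingers measure 114 mm over their backs; the gripper's body (76 mm by 85 mm) begins 54 mm behind the grasp point. The pads swing forward as they close: fully open they stand 13 mm farther back than shut.
Start: joints at [-1.349, 0.313, 0.046, 1.304, 0, 1.431], TCP at [0.204, -0.538, 0.231] pointing down, gripper open.
Joint ranges: [-2.76, 2.76], [-0.86, 1.69], [-1.03, 1.26], [-2.2, 2.34], [-1.47, 1.5], [-3.14, 3.14]. Speed limits (rad/s): [2.57, 2.57, 3.14, 3.14, 3.14, 3.14].

INTERFACE

Orientations are given as a unit quaternion [w, x, y, z].
In Python, from workcell import * gives the robot as it stands. The module is installed in compiled form; this text tells all that it offers.
- The arm moves only by the tool step_arm, never from a script. Its argument "targets" is a list of rows, each a list of 3 entries, a list of its own where there are three numbers: the turn, a rotation vector about the tool's x, y, z in degrees, then the shift along the tool's x, y, z in cm, then the finger opening in cm, from 0 to 8.54. A call has exactly 10 rows; each row shifts and turns the commanded pose from where the row before left it, along the tool's axes as they then stand; what a row does not reach is not made up. A row lasts 1/10 s, in which the tool goes at most 50 mm and 8.59 degrees, less where a joint would pass 70% of its speed; a pose out of reach is approached as far as the arm can. A call with a gripper value outside its range is refused whole. The fingers move at their own pace and stop on an object; "force" is the grip in N (left out, the last holds). Time passes only in rows, so rows that do not move let the fingers close, or fill a call up. It gives the time, the measured TCP pose, the force and the opening at its end, in the units of the state.
- get_state(): the state, without advancing time (a new reading comes with each control period).
- read_camera(name): name is "scene" or "top" or "wrist"; returns the picture (384x512x3 uint8, red, green, blue); there is no depth.
- camera_model(name): a dict with "fx", "fy", "cx", "cy" (pixels), "xyz" and "rotation" of the camera in the world; the wrist camera has in their place "T_tool_cam" (4x4, takes a point from camera to tool coordinates, whose origin is the TCP and whose axes are the tool frame's). Camera axes: x right, y down, z forward; pixel columns grow to the right and rows downward; lengths in m; the calibration is good to about 2 mm. The wrist camera is an equidistant fisheye: a pixel r from the principal point sees the ray r / f radians off the axis. A picture is of the moment at which its call begins: read the wrist's pose just before it. camera_model takes no time and is no camera call.
- hand_in(): hands the job in, once; it reports no verdict.
Trained networks look in the newest picture that a camera, given by its name, has taken for a name from the list of things; names that differ only in an ending like _2 or _b are one class to them, and where a whole thing is asked for, a point or a joint stands for the part that bears it (a point fixed in the world has none). Each returns a list of dicts, best first, with "p" (0 to 1); they miss things now and then, are a little off and sometimes report something else, mostly with a low value. They report only what shows in the picture. A call takes as long as a camera call. They do not tell look-alikes from the thing itself.
- find_in(camera, label): "extent" ([left, top, width, height] in pixels, round what is visible of it).
- silhouettes(camera, label): "mask" (384x512 bool, what is visible of it) and "extent" ([left, top, width, height] in pixels, round what is visible of it).
The state is a dict: "clock": time; "joint_pos": joint angles; "qvel": joint speeds; "tau": joint torques, N m; "tcp_pos": TCP position; "orientation": TCP orientation; "wrist_force": force on the tool from outside, world axes, zero at the start; "ft_torque": the same for the moment, N m; "finger_gap": finger opening in m.
Only numpy, scipy, OpenCV 4.12 (cv2) and the standard library are available. Lean on these libraries where they do the work, as an engineer would, in place of code of your own. Each camera call takes 0.05 s, during which the arm holds its last target.

## Working session

There is one attempt and no reset: what is moved stays moved. The work goes in short steps, Python scripts to look and compute and a tool call to move; the robot and the scene stay as the last step left them, time stands still between calls to the robot, and variables do not carry over. Pictures are saved under pics/ and viewed, and the job is handed in when it is done.

Besides the shell and the picture viewer there is one more tool, called after "Request:" by a JSON object that holds its "method" and its "body", one argument or row to a line. step_arm: Moves the arm, as the interface text tells. Its arguments: {"type":"object","properties":{"targets":{"type":"array","items":{"type":"array"}},"force":{"type":"number"}},"required":["targets"]}

```bash
mkdir -p pics; python3 - <<'E'
from workcell import *
import cv2,numpy as np
s=get_state();print(s)
for n in ["scene","top","wrist"]:
    im=read_camera(n);cv2.imwrite(f"pics/{n}0.png",im[:,:,::-1]);print(n,camera_model(n))
E
```

```text
{'clock': 0.0, 'joint_pos': array([-1.34855641e+00,  3.14011648e-01,  4.49962670e-02,  1.30361802e+00,
        2.31222651e-05,  1.43121320e+00]), 'qvel': array([ 1.97476373e-03, -9.98717733e-04, -2.59456178e-04,  6.71939300e-04,
        6.16751889e-04, -6.70404469e-05]), 'tau': array([-3.96987452e-04, -4.80627823e+01,  2.98533565e+01,  1.93442818e-02,
       -2.20250959e-04, -1.72934499e-06]), 'tcp_pos': array([ 0.20343163, -0.53726618,  0.23040956]), 'orientation': array([-0.12657775, -0.69554791, -0.12787633,  0.69558524]), 'wrist_force': array([-0.23723338,  0.88243946,  0.38049007]), 'ft_torque': array([ 0.01190058, -0.01799831,  0.00181484]), 'finger_gap': 0.08526609065024902}
scene {'fx': 393.0828761813554, 'fy': 393.0828761813554, 'cx': 254.74083714815134, 'cy': 191.98434841106715, 'xyz': array([1.37314904, 0.22499685, 0.71606943]), 'rotation': array([-0.26335607,  0.53357577,  0.72601829, -0.34472877])}
top {'fx': 473.9092256228841, 'fy': 473.9092256228841, 'cx': 255.1841279539563, 'cy': 186.89942390846085, 'xyz': array([0.36680289, 0.00936679, 1.48511386]), 'rotation': array([ 0.07158045, -0.68384478,  0.72249795, -0.07231364])}
wrist {'fx': 297.3186396354542, 'fy': 297.3186396354542, 'cx': 256.036411823358, 'cy': 191.28926858193074, 'T_tool_cam': array([[ 3.74039118e-04, -2.86729088e-01,  9.58011634e-01,
        -1.42542133e-01],
       [ 9.99999918e-01,  2.53371929e-04, -3.14599504e-04,
         1.03462894e-04],
       [-1.52528427e-04,  9.58011673e-01,  2.86729160e-01,
        -7.36261459e-02],
       [ 0.00000000e+00,  0.00000000e+00,  0.00000000e+00,
         1.00000000e+00]])}
```

View pics/top0.png

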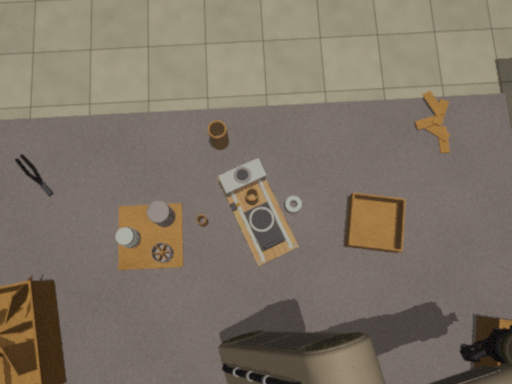

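View pics/scene0.png

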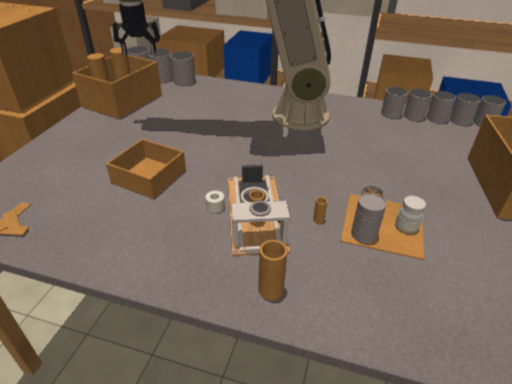

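View pics/wrist0.png

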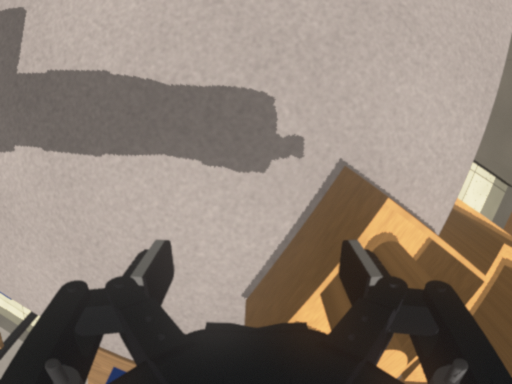

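```bash
python3 - <<'E'
import workcell
print([ (k,getattr(workcell,k)) for k in dir(workcell) if not k.startswith('__')])
E
```

```text
[('MotionError', <class 'workcell.MotionError'>), ('camera_model', <function make.<locals>.<lambda> at 0x7fad26d68680>), ('find_in', <function make.<locals>.keyed.<locals>.call at 0x7fad26d687c0>), ('get_state', <function make.<locals>.<lambda> at 0x7fad26d685e0>), ('hand_in', <function connect.<locals>.done at 0x7fad26cdf740>), ('hold_point_z', 0.0187), ('read_camera', <function make.<locals>.drawn_camera at 0x7fad26d680e0>), ('silhouettes', <function make.<locals>.keyed.<locals>.call at 0x7fad26d68900>)]
```

Candidates for the tube, in top-view pixels:
- The large tube at (218,133), standing beyond the jig.
- The tube on the track at (251,197), between the carriage ring (261,219) and the bridge (242,176). This is the middle-sized one.
- The short tube at (202,220).
- Tubes in a crate by the gripper at (500,345).

I choose the one on the track. Next is a close crop and the measurements.

```bash
cat > h.py <<'E'
from workcell import *
import cv2,numpy as np
from scipy.spatial.transform import Rotation as R
def rot(q): return R.from_quat([q[1],q[2],q[3],q[0]])
def ray(cam,u,v,st=None):
    m=camera_model(cam)
    if cam=="wrist":
        s=st; d=np.array([(u-m["cx"])/m["fx"],(v-m["cy"])/m["fy"]]);th=np.linalg.norm(d)
        dc=np.array([*(d/th*np.sin(th)),np.cos(th)]) if th>0 else np.array([0,0,1.])
        T=m["T_tool_cam"];Rt=rot(s["orientation"]).as_matrix()
        return np.array(s["tcp_pos"])+Rt@T[:3,3],Rt@T[:3,:3]@dc
    d=np.array([(u-m["cx"])/m["fx"],(v-m["cy"])/m["fy"],1]);
    return m["xyz"],rot(m["rotation"]).as_matrix()@d
def at_z(cam,u,v,z,st=None):
    o,d=ray(cam,u,v,st);return o+d*(z-o[2])/d[2]
def proj(cam,P,st=None):
    m=camera_model(cam);P=np.atleast_2d(P).astype(float)
    if cam=="wrist":
        Rt=rot(st["orientation"]).as_matrix();T=m["T_tool_cam"]
        p=((P-st["tcp_pos"])@Rt-T[:3,3])@T[:3,:3]
        r=np.linalg.norm(p[:,:2],axis=1);th=np.arctan2(r,p[:,2])
        return np.stack([m["cx"]+m["fx"]*th*p[:,0]/r,m["cy"]+m["fy"]*th*p[:,1]/r],1)
    p=(P-m["xyz"])@rot(m["rotation"]).as_matrix()
    return np.stack([m["cx"]+m["fx"]*p[:,0]/p[:,2],m["cy"]+m["fy"]*p[:,1]/p[:,2]],1)
E
python3 - <<'E'
from h import *
im=read_camera("top")[:,:,::-1]
c=cv2.resize(im[140:275,105:315],None,fx=3.8,fy=3.8,interpolation=cv2.INTER_CUBIC);cv2.imwrite("pics/topcrop.png",c)
for l in ["jig","tube","carriage","scrap_box","tin","tall_tin","jar","tape","sheet"]:
    for r in silhouettes("top",l)[:3]:
        m=r["mask"].astype(np.uint8);ys,xs=np.nonzero(m)
        print(l,round(r["p"],2),r["extent"],"cen",xs.mean().round(1),ys.mean().round(1),"rect",cv2.minAreaRect(np.stack([xs,ys],1).astype(np.float32)), at_z("top",xs.mean(),ys.mean(),0.0).round(3))
E
```

```text
jig 0.69 [218.0, 159.8, 77.1, 104.9] cen 257.8 211.5 rect ((257.91534423828125, 211.00344848632812), (98.86566925048828, 45.845726013183594), 65.85445404052734) [ 0.594 -0.005  0.   ]
tube 0.72 [145.5, 198.0, 32.8, 31.2] cen 161.1 213.0 rect ((161.25001525878906, 213.25003051757812), (30.405588150024414, 21.21320152282715), 45.0) [0.606 0.301 0.   ]
tube 0.56 [149.3, 241.8, 23.1, 19.6] cen 161.7 251.7 rect ((161.5, 251.5), (19.0, 21.0), 90.0) [0.484 0.301 0.   ]
tube 0.49 [246.7, 186.8, 9.0, 21.4] cen 251.7 195.6 rect ((251.5, 195.5), (17.0, 13.0), 90.0) [0.646 0.012 0.   ]
carriage 0.65 [247.9, 201.4, 38.4, 50.4] cen 264.7 226.4 rect ((264.20001220703125, 226.4000244140625), (44.72135925292969, 25.938386917114258), 63.43495178222656) [ 0.545 -0.024  0.   ]
carriage 0.33 [151.8, 239.3, 25.3, 22.9] cen 161.8 251.9 rect ((162.0500030517578, 251.85000610351562), (21.50348663330078, 18.657434463500977), 18.43494987487793) [0.483 0.301 0.   ]
scrap_box 0.86 [342.5, 192.6, 64.3, 59.3] cen 375.3 222.4 rect ((375.3482666015625, 222.3206787109375), (57.55052185058594, 55.22524642944336), 4.76
[... 633 characters left out ...]
(20.0, 25.0), 90.0) [0.536 0.407 0.   ]
tape 0.77 [286.3, 193.8, 17.3, 19.7] cen 293.0 203.8 rect ((293.0, 203.5), (17.0, 16.0), 90.0) [ 0.612 -0.118  0.   ]
tape 0.34 [245.7, 200.6, 41.4, 46.0] cen 264.5 225.9 rect ((264.6341247558594, 225.70729064941406), (43.44236373901367, 25.841922760009766), 65.224853515625) [ 0.547 -0.023  0.   ]
tape 0.3 [343.9, 190.7, 62.3, 61.0] cen 375.7 221.8 rect ((376.0112609863281, 221.88201904296875), (58.497215270996094, 55.51072311401367), 5.440331935882568) [ 0.541 -0.373  0.   ]
sheet 0.66 [119.1, 203.1, 65.3, 66.5] cen 150.3 237.6 rect ((150.43161010742188, 235.94363403320312), (65.12257385253906, 64.08430480957031), 88.8982925415039) [0.53  0.337 0.   ]
```

View pics/topcrop.png

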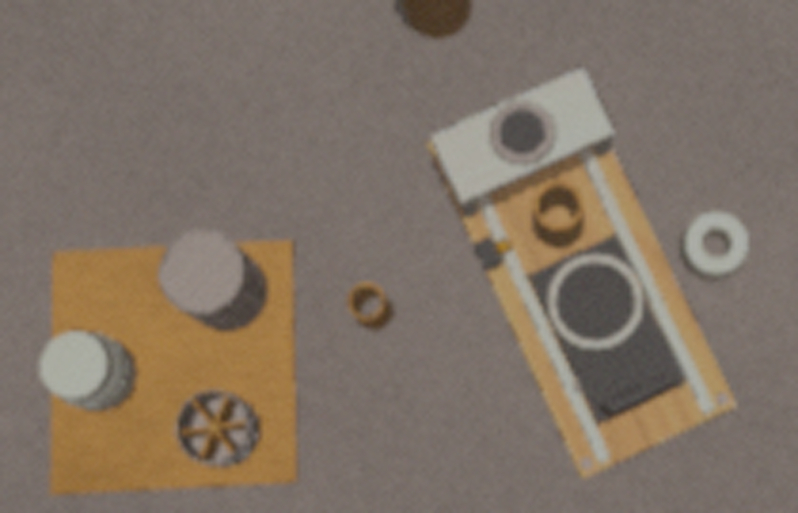

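The close crop confirms it. The brown tube at crop (558,215) is on the track between the ring (596,301) and the bridge, with the large tube beyond the bridge and the small ring at (370,305). Next I fit the jig pose.

```bash
python3 - <<'E'
from h import *
from scipy.optimize import least_squares
px=lambda x,y:((x+.5)/3.8-.5+105,(y+.5)/3.8-.5+140)
obs=[((583,477),(-175,70,8)),((737,405),(-175,-70,8)),((428,135),(115,67,102)),((584,68),(115,-67,102)),((613,133),(55,-67,102)),((465,203),(55,67,102))]
ring=px(596,301)
def J(p,P): 
    P=np.array(P,float)/1000;c,s=np.cos(p[2]),np.sin(p[2]);return np.stack([p[0]+c*P[:,0]-s*P[:,1],p[1]+s*P[:,0]+c*P[:,1],P[:,2]],1)
U=np.array([px(*o[0]) for o in obs]);P=[o[1] for o in obs]
def f(p):
    a=(proj("top",J(p,P))-U).ravel()
    b=(proj("top",J(p,[(-65+1000*p[3],0,36)]))-ring).ravel()
    return np.r_[a,b]
r=least_squares(f,[.6,0,.4,.01]);print(r.x,np.degrees(r.x[2]),f(r.x).round(1))
p=r.x
print("nest",J(p,[(-65+1000*p[3],0,22)]),"push",J(p,[(-155+1000*p[3],0,48)]))
# tube top: z=98
print("tube top c",at_z("top",*px(558,208),0.098), "bottom guess")
print("tin rim",at_z("top",*px(219,428),0.059)); print("tape",at_z("top",*px(716,243),.04)); print("jar",at_z("top",*px(77,366),.089)); print("tall",at_z("top",*px(202,271),.114))
t=at_z("top",*px(558,208),0.098);c,s=np.cos(p[2]),np.sin(p[2]);d=t[:2]-p[:2];print("tube in jig",c*d[0]+s*d[1],-s*d[0]+c*d[1])
b=silhouettes("top","scrap_box")[0]["mask"]
cs,_=cv2.findContours(b.astype(np.uint8),0,1);k=cv2.approxPolyDP(max(cs,key=cv2.contourArea),4,True)[:,0];print(k)
for q in k: print(at_z("top",*q,0.07).round(3))
cv2.imwrite("pics/box.png",cv2.resize(read_camera("top")[180:265,330:420,::-1],None,fx=6,fy=6,interpolation=cv2.INTER_CUBIC))
E
```

```text
[0.6127284  0.00512405 0.38463633 0.01334294] 22.038038530707762 [-0.1  0.6  0.2  0.1  0.4  0.2 -0.2 -0.6  0.7 -0.2 -1.1  0.1  0.  -0. ]
nest [[ 0.56484567 -0.01425882  0.022     ]] push [[ 0.48142152 -0.04802881  0.048     ]]
tube top c [0.63132423 0.01230314 0.098     ] bottom guess
tin rim [0.47755724 0.28807927 0.059     ]
tape [ 0.60634661 -0.11433862  0.04      ]
jar [0.52907005 0.39163814 0.089     ]
tall [0.59412905 0.28863715 0.114     ]
tube in jig 0.019930872415964165 -0.0003230174063436845
[[353 193]
 [345 245]
 [400 251]
 [405 198]]
[ 0.624 -0.296  0.07 ]
[ 0.468 -0.257  0.07 ]
[ 0.442 -0.418  0.07 ]
[ 0.6   -0.452  0.07 ]
```

View pics/box.png

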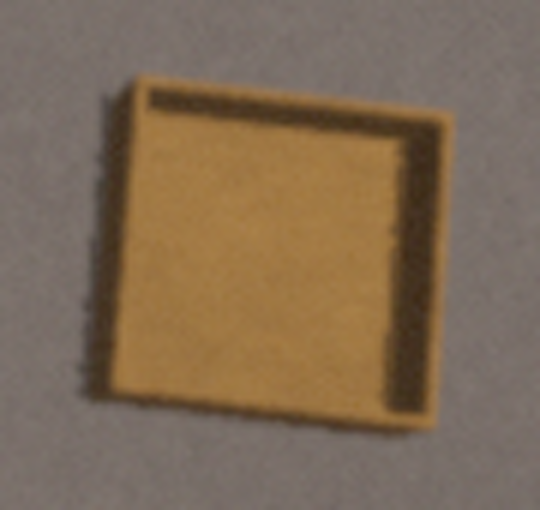

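```bash
cat >> h.py <<'E'
JIG=np.array([0.6127,0.0051,0.3846])
def jig(x,y,z):
    c,s=np.cos(JIG[2]),np.sin(JIG[2]);x/=1000;y/=1000
    return np.array([JIG[0]+c*x-s*y,JIG[1]+s*x+c*y,z/1000])
def down(yaw): # tool z heading yaw, x down
    zz=np.array([np.cos(yaw),np.sin(yaw),0]);xx=np.array([0,0,-1.]);return np.stack([xx,np.cross(zz,xx),zz],1)
def plan(pos,yaw):
    s=get_state();Rc=rot(s["orientation"]).as_matrix();Rg=down(yaw)
    rv=R.from_matrix(Rc.T@Rg).as_rotvec(degrees=True)
    d=np.array(pos)-s["tcp_pos"]
    print("t",s["clock"],"tcp",s["tcp_pos"].round(4),"q",s["joint_pos"].round(2),"F",s["wrist_force"].round(1),"gap",round(s["finger_gap"],4))
    print("turn deg",rv.round(2)," shift cm before turn axes",(Rc.T@d*100).round(2)," after turn axes",(Rg.T@d*100).round(2))
E
python3 - <<'E'
from h import *
s=get_state();M=rot(s["orientation"]).as_matrix();print(M.round(3), np.degrees(np.arctan2(M[1,2],M[0,2])))
px=((281.5)/6-.5+330,253.5/6-.5+180);print("box",at_z("top",*px,.07))
for y in (JIG[2],JIG[2]+np.pi): plan(jig(20,0,200),y)
E
```

```text
[[-0.     0.354 -0.935]
 [-0.    -0.935 -0.354]
 [-1.     0.     0.   ]] -159.26963500326457
box [ 0.53243202 -0.35749264  0.07      ]
t 0.75 tcp [ 0.2035 -0.5378  0.2314] q [-1.35  0.31  0.05  1.3  -0.    1.43] F [-0.2 -0.2 -0.2] gap 0.0851
turn deg [ 1.7869e+02 -1.0000e-02 -1.0000e-02]  shift cm before turn axes [  3.13 -36.34 -59.49]  after turn axes [ 3.14 34.97 60.3 ]
t 0.75 tcp [ 0.2035 -0.5378  0.2314] q [-1.35  0.31  0.05  1.3  -0.    1.43] F [-0.2 -0.2 -0.2] gap 0.0851
turn deg [-1.31  0.   -0.01]  shift cm before turn axes [  3.13 -36.34 -59.49]  after turn axes [  3.14 -34.97 -60.3 ]
```

Request:
{"method": "step_arm", "body": {
  "targets": [
    [[-8.2,0,0],[0,0,0],8.5],
    [[-8.2,0,0],[0,0,0],8.5],
    [[-8.2,0,0],[0,0,0],8.5],
    [[-8.2,0,0],[0,0,0],8.5],
    [[-8.2,0,0],[0,0,0],8.5],
    [[-8.2,0,0],[0,0,0],8.5],
    [[-8.2,0,0],[0,0,0],8.5],
    [[-8.2,0,0],[0,0,0],8.5],
    [[-8.2,0,0],[0,0,0],8.5],
    [[-8.2,0,0],[0,0,0],8.5]
  ],
  "force": 25
}}

```text
clock: 1.75
tcp_pos: [0.2035, -0.5378, 0.2313]
orientation: [0.554, 0.44, 0.554, -0.44]
wrist_force: [0.0, -0.3, 0.4]
finger_gap: 0.0851
```

```bash
python3 - <<'E'
from h import *
plan(jig(20,0,200),JIG[2])
E
```

```text
t 1.75 tcp [ 0.2035 -0.5378  0.2313] q [-1.35  0.31  0.05  1.3  -0.   -0.01] F [ 0.  -0.3  0.4] gap 0.0851
turn deg [-9.897e+01  0.000e+00  1.000e-02]  shift cm before turn axes [  3.13  54.11 -43.95]  after turn axes [ 3.13 34.98 60.3 ]
```

Sign confirmed; q6 is decreasing as predicted.

Request:
{"method": "step_arm", "body": {
  "targets": [
    [[-8.25,0,0],[0,0,0],8.5],
    [[-8.25,0,0],[0,0,0],8.5],
    [[-8.25,0,0],[0,0,0],8.5],
    [[-8.25,0,0],[0,0,0],8.5],
    [[-8.25,0,0],[0,0,0],8.5],
    [[-8.25,0,0],[0,0,0],8.5],
    [[-8.25,0,0],[0,0,0],8.5],
    [[-8.25,0,0],[0,0,0],8.5],
    [[-8.25,0,0],[0,0,0],8.5],
    [[-8.25,0,0],[0,0,0],8.5]
  ]
}}

```text
clock: 2.75
tcp_pos: [0.2035, -0.5378, 0.2314]
orientation: [0.706, -0.034, 0.706, 0.034]
wrist_force: [-0.3, 0.1, -0.3]
finger_gap: 0.0853
```

Request:
{"method": "step_arm", "body": {
  "targets": [
    [[-8.25,0,0],[0,0,0],8.5],
    [[-8.25,0,0],[0,0,0],8.5],
    [[0,0,0],[0,1.95,3.4],8.5],
    [[0,0,0],[0,1.95,3.4],8.5],
    [[0,0,0],[0,1.95,3.4],8.5],
    [[0,0,0],[0,1.95,3.4],8.5],
    [[0,0,0],[0,1.95,3.4],8.5],
    [[0,0,0],[0,1.95,3.4],8.5],
    [[0,0,0],[0,1.95,3.4],8.5],
    [[0,0,0],[0,1.95,3.4],8.5]
  ]
}}

```text
clock: 3.75
tcp_pos: [0.3993, -0.2909, 0.2316]
orientation: [0.695, -0.133, 0.694, 0.133]
wrist_force: [1.0, 0.7, 0.3]
finger_gap: 0.0851
```

```bash
python3 - <<'E'
from h import *
plan(jig(20,0,200),JIG[2])
E
```

```text
t 3.75 tcp [ 0.3993 -0.2909  0.2316] q [-0.79  0.16 -0.16  1.26 -0.   -1.17] F [1.  0.7 0.3] gap 0.0851
turn deg [-0.32  0.01  0.04]  shift cm before turn axes [ 3.15 19.62 32.78]  after turn axes [ 3.16 19.43 32.89]
```

Request:
{"method": "step_arm", "body": {
  "targets": [
    [[-0.3,0,0],[0.3,1.95,3.3],8.5],
    [[0,0,0],[0.3,1.95,3.3],8.5],
    [[0,0,0],[0.3,1.95,3.3],8.5],
    [[0,0,0],[0.3,1.95,3.3],8.5],
    [[0,0,0],[0.3,1.95,3.3],8.5],
    [[0,0,0],[0.3,1.95,3.3],8.5],
    [[0,0,0],[0.3,1.95,3.3],8.5],
    [[0,0,0],[0.3,1.95,3.3],8.5],
    [[0,0,0],[0.3,1.95,3.3],8.5],
    [[0,0,0],[0.3,1.9,3.2],8.5]
  ]
}}

```text
clock: 4.75
tcp_pos: [0.6315, 0.0129, 0.2012]
orientation: [0.694, -0.135, 0.694, 0.135]
wrist_force: [0.8, -0.7, 0.7]
finger_gap: 0.085
```

```bash
python3 - <<'E'
from h import *
plan(jig(20,0,200),JIG[2])
s=get_state();im=read_camera("wrist")[:,:,::-1].copy()
cv2.imwrite("pics/w1raw.png",im)
a=np.linspace(0,2*np.pi,40)
def draw(x,y,z,r,col):
    q=proj("wrist",[jig(x+r*np.cos(t),y+r*np.sin(t),z) for t in a],s);cv2.polylines(im,[q.round().astype(int)],True,col,1)
draw(20,0,98,20,(0,255,0));draw(20,0,98,16,(0,255,0));draw(-51.7,0,36,39,(0,0,255));draw(-51.7,0,36,32,(0,0,255))
for z,x,w in((102,55,67),):
    q=proj("wrist",[jig(x,w,z),jig(x,-w,z)],s).round().astype(int);cv2.line(im,tuple(q[0]),tuple(q[1]),(255,0,0),1)
cv2.imwrite("pics/w1.png",cv2.resize(im,None,fx=1.5,fy=1.5))
E
```

```text
t 4.75 tcp [0.6315 0.0129 0.2012] q [-0.11  0.43  0.15  1.29 -0.   -0.49] F [ 0.8 -0.7  0.7] gap 0.085
turn deg [0.01 0.01 0.02]  shift cm before turn axes [ 0.12 -0.01 -0.04]  after turn axes [ 0.12 -0.01 -0.04]
```

View pics/w1.png

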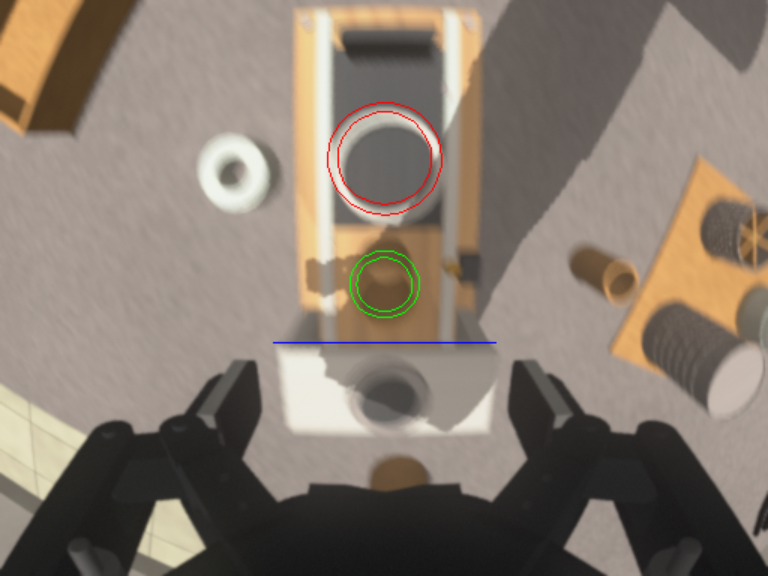

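```bash
python3 - <<'E'
from h import *
s=get_state();im=read_camera("wrist")[:,:,::-1].copy();print(s["tcp_pos"],s["qvel"].round(3))
cv2.imwrite("pics/w2.png",cv2.resize(im[50:310,150:370],None,fx=3,fy=3,interpolation=cv2.INTER_CUBIC)[:600*3])
c=cv2.resize(im[60:250,190:350],None,fx=4,fy=3.15*4/4);c=cv2.resize(im[55:250,180:350],None,fx=3,fy=3,interpolation=cv2.INTER_CUBIC)
cv2.imwrite("pics/w2.png",c)
E
```

```text
[0.63409992 0.01711559 0.20005141] [-0.05  -0.043 -0.08   0.008 -0.025 -0.099]
```

View pics/w2.png

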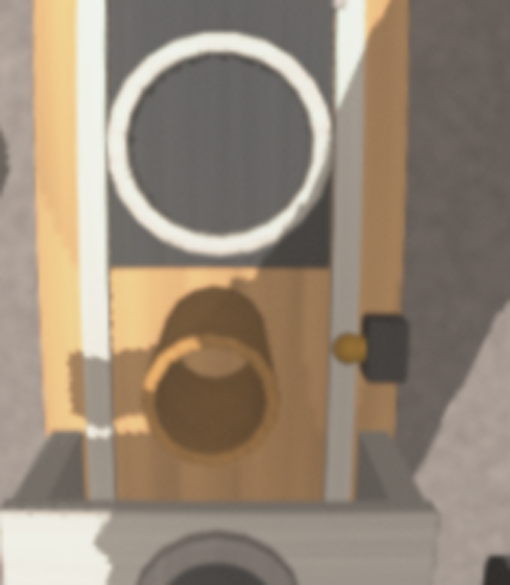

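The rim of the tube's top is sharp now, at crop (213,400), with the ring at (220,143). I'll re-read once settled and measure.

```bash
python3 - <<'E'
from h import *
s=get_state();im=read_camera("wrist")[:,:,::-1].copy();print(s["tcp_pos"],s["qvel"].round(3))
a=np.linspace(0,2*np.pi,40)
def draw(x,y,z,r,col):
    q=proj("wrist",[jig(x+r*np.cos(t),y+r*np.sin(t),z) for t in a],s);cv2.polylines(im,[(q*8).round().astype(int)],True,col,1,shift=3)
draw(20,0,98,20,(0,255,0));draw(-51.7,0,36,39,(0,0,255));draw(-51.7,0,36,32,(0,0,255))
q=proj("wrist",[jig(55,67,102),jig(55,-67,102)],s).round().astype(int);cv2.line(im,tuple(q[0]),tuple(q[1]),(255,0,0),1)
cv2.imwrite("pics/w3.png",cv2.resize(im[55:250,180:350],None,fx=3,fy=3,interpolation=cv2.INTER_CUBIC))
E
```

```text
[0.63243414 0.0149918  0.20008658] [-0.053 -0.036 -0.045  0.016 -0.037 -0.039]
```

View pics/w3.png

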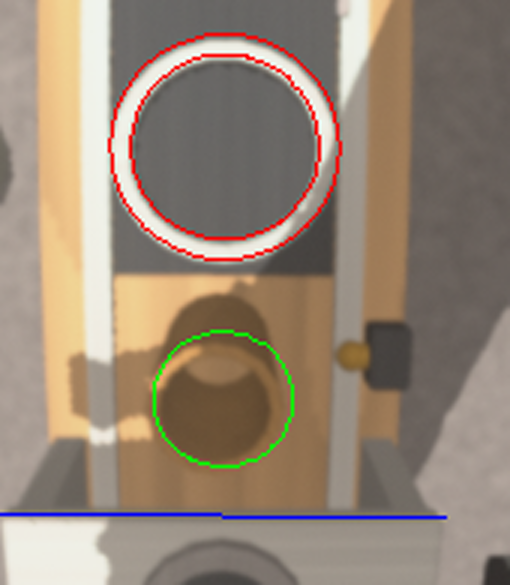

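```bash
python3 - <<'E'
from h import *
plan(jig(21.5,-1,52),JIG[2])
E
```

```text
t 4.9 tcp [0.6312 0.0133 0.2003] q [-0.11  0.43  0.15  1.28 -0.   -0.49] F [ 0.3 -0.4 -0.5] gap 0.0847
turn deg [ 0.19 -0.05 -0.02]  shift cm before turn axes [14.83 -0.17  0.14]  after turn axes [14.83 -0.16  0.13]
```

Request:
{"method": "step_arm", "body": {
  "targets": [
    [[0,0,0],[0,-0.15,0.1],8.5],
    [[0,0,0],[2,0,0],8.5],
    [[0,0,0],[2.5,0,0],8.5],
    [[0,0,0],[2.5,0,0],8.5],
    [[0,0,0],[2.5,0,0],8.5],
    [[0,0,0],[2.5,0,0],8.5],
    [[0,0,0],[1.5,0,0],8.5],
    [[0,0,0],[1.0,0,0],8.5],
    [[0,0,0],[0.3,0,0],8.5],
    [[0,0,0],[0,0,0],8.5]
  ]
}}

```text
clock: 5.9
tcp_pos: [0.6321, 0.0096, 0.0536]
orientation: [0.694, -0.135, 0.694, 0.135]
wrist_force: [0.4, 0.3, 1.4]
finger_gap: 0.085
```

```bash
python3 - <<'E'
from h import *
plan(jig(21.5,-1,52),JIG[2])
im=read_camera("wrist")[:,:,::-1];cv2.imwrite("pics/w4.png",im)
E
```

```text
t 5.9 tcp [0.6321 0.0096 0.0536] q [-0.11  0.52 -0.08  0.96 -0.   -0.5 ] F [0.4 0.3 1.4] gap 0.085
turn deg [-0.06  0.01  0.02]  shift cm before turn axes [0.16 0.21 0.18]  after turn axes [0.16 0.21 0.18]
```

View pics/w4.png

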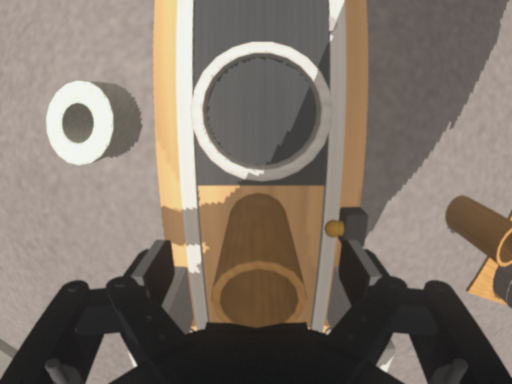

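The tube rim at (258,293) sits centred between the fingers (158 and 345), so I close.

Request:
{"method": "step_arm", "body": {
  "targets": [
    [[0,0,0],[0,0,0],3.0],
    [[0,0,0],[0,0,0],3.0],
    [[0,0,0],[0,0,0],3.0],
    [[0,0,0],[0,0,0],3.0],
    [[0,0,0],[0,0,0],3.0],
    [[0,0,0],[0,0,0],3.0],
    [[0,0,0],[0,0,0],3.0],
    [[0,0,0],[0,0,0],3.0],
    [[0,0,0],[0,0,0],3.0],
    [[0,0,0],[0,0,0],3.0]
  ],
  "force": 25
}}

```text
clock: 6.95
tcp_pos: [0.6326, 0.0104, 0.0539]
orientation: [0.694, -0.135, 0.694, 0.135]
wrist_force: [-0.5, 0.8, 5.1]
finger_gap: 0.0399
```

Request:
{"method": "step_arm", "body": {
  "targets": [
    [[0,0,0],[-0.5,0,0],3.0],
    [[0,0,0],[-1.5,0,0],3.0],
    [[0,0,0],[-2.5,0,0],3.0],
    [[0,0,0],[-2.5,0,0],3.0],
    [[0,0,0],[-2.5,0,0],3.0],
    [[0,0,0],[-2.5,0,0],3.0],
    [[0,0,0],[-2.5,0,0],3.0],
    [[0,0,0],[-1.5,0,0],3.0],
    [[0,0,0],[-1,0,0],3.0],
    [[0,0,0],[0,0,0],3.0]
  ]
}}

```text
clock: 7.95
tcp_pos: [0.6327, 0.0103, 0.2245]
orientation: [0.695, -0.135, 0.693, 0.135]
wrist_force: [-0.1, -0.3, -0.1]
finger_gap: 0.0403
```

```bash
python3 - <<'E'
from h import *
plan([0.5324,-0.3575,0.16],JIG[2])
im=read_camera("wrist")[:,:,::-1];cv2.imwrite("pics/w5.png",im)
E
```

```text
t 7.95 tcp [0.6327 0.0103 0.2245] q [-0.11  0.43  0.2   1.34 -0.   -0.49] F [-0.1 -0.3 -0.1] gap 0.0403
turn deg [-0.    0.09  0.06]  shift cm before turn axes [  6.44 -30.32 -23.1 ]  after turn axes [  6.45 -30.33 -23.09]
```

View pics/w5.png

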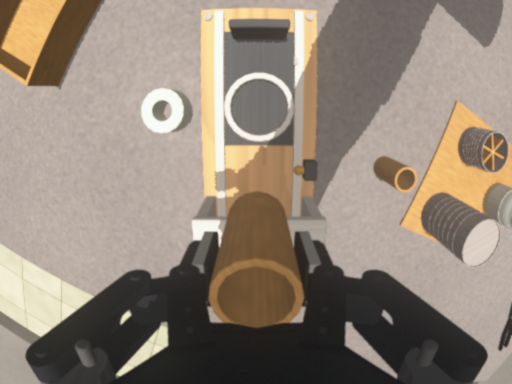

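Request:
{"method": "step_arm", "body": {
  "targets": [
    [[0,0,0],[0,-2,-1.5],3.0],
    [[0,0,0],[0,-3.2,-2.5],3.0],
    [[0,0,0],[0,-3.7,-2.8],3.0],
    [[0,0,0],[0,-3.7,-2.8],3.0],
    [[0,0,0],[0,-3.7,-2.8],3.0],
    [[0,0,0],[0,-3.7,-2.8],3.0],
    [[0,0,0],[0,-3.7,-2.8],3.0],
    [[0,0,0],[0,-3.3,-2.5],3.0],
    [[0,0,0],[0,-2.2,-1.7],3.0],
    [[0,0,0],[0,-1.1,-0.9],3.0]
  ]
}}

```text
clock: 9.0
tcp_pos: [0.53, -0.3593, 0.2213]
orientation: [0.694, -0.133, 0.695, 0.135]
wrist_force: [0.0, 0.2, -0.6]
finger_gap: 0.0398
```

```bash
python3 - <<'E'
from h import *
plan([0.5324,-0.3575,0.078],JIG[2])
im=read_camera("top")[:,:,::-1];cv2.imwrite("pics/t5.png",im)
E
```

```text
t 9.0 tcp [ 0.53   -0.3593  0.2213] q [-0.72  0.45  0.22  1.35 -0.   -1.1 ] F [ 0.   0.2 -0.6] gap 0.0398
turn deg [-0.18 -0.09 -0.13]  shift cm before turn axes [14.33  0.05  0.31]  after turn axes [14.33  0.08  0.29]
```

View pics/t5.png

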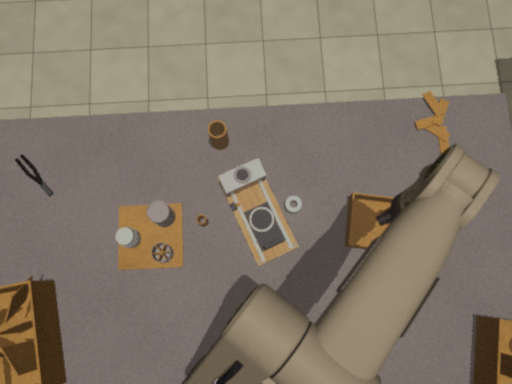

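The hand is over the box (373,222), and the jig looks unchanged. I lower and release.

Request:
{"method": "step_arm", "body": {
  "targets": [
    [[0,0,0],[1.5,0,0.3],3.0],
    [[0,0,0],[2.5,0,0],3.0],
    [[0,0,0],[2.8,0,0],3.0],
    [[0,0,0],[2.8,0,0],3.0],
    [[0,0,0],[2.3,0,0],3.0],
    [[0,0,0],[1.5,0,0],3.0],
    [[0,0,0],[0.9,0,0],3.0],
    [[0,0,0],[0,0,0],3.0],
    [[0,0,0],[0,0,0],3.0],
    [[0,0,0],[0,0,0],8.5]
  ]
}}

```text
clock: 10.05
tcp_pos: [0.5353, -0.3563, 0.0816]
orientation: [0.695, -0.136, 0.694, 0.135]
wrist_force: [-0.2, -0.2, -1.3]
finger_gap: 0.0531
```

Request:
{"method": "step_arm", "body": {
  "targets": [
    [[0,0,0],[0,0,0],8.5],
    [[0,0,0],[0,0,0],8.5],
    [[0,0,0],[0,0,0],8.5],
    [[0,0,0],[0,0,0],8.5],
    [[0,0,0],[-1.5,0,0],8.5],
    [[0,0,0],[-2.5,0,0],8.5],
    [[0,0,0],[-3,0,0],8.5],
    [[0,0,0],[-3.5,0,0],8.5],
    [[0,0,0],[-3.5,0,0],8.5],
    [[0,0,0],[-2,0,0],8.5]
  ]
}}

```text
clock: 11.05
tcp_pos: [0.5351, -0.3566, 0.2438]
orientation: [0.695, -0.136, 0.693, 0.134]
wrist_force: [0.6, 0.9, -0.7]
finger_gap: 0.0852
```

```bash
python3 - <<'E'
from h import *
im=read_camera("wrist")[:,:,::-1];cv2.imwrite("pics/w6.png",im)
jaw=np.radians(122); 
for y in (np.radians(32),np.radians(32-180)): plan([.44,.26,.23],y)
E
```

```text
t 11.1 tcp [ 0.5358 -0.3573  0.2466] q [-0.71  0.44  0.27  1.39 -0.   -1.1 ] F [ 0.4 -0.3  2.8] gap 0.085
turn deg [-9.98  0.17  0.44]  shift cm before turn axes [ 1.27 60.83 14.26]  after turn axes [ 1.66 57.43 24.59]
t 11.1 tcp [ 0.5358 -0.3573  0.2466] q [-0.71  0.44  0.27  1.39 -0.   -1.1 ] F [ 0.4 -0.3  2.8] gap 0.085
turn deg [170.02   0.65  -0.26]  shift cm before turn axes [ 1.27 60.83 14.26]  after turn axes [  1.66 -57.43 -24.59]
```

View pics/w6.png

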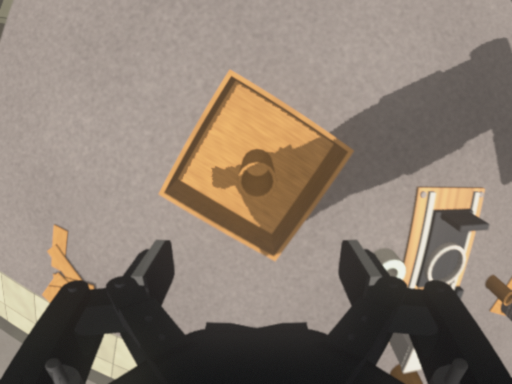

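The tube stands inside the box at (257,170). Next I move above the tin, keeping this yaw.

```bash
python3 - <<'E'
from h import *
plan([.4776,.2881,.20],JIG[2])
E
```

```text
t 11.1 tcp [ 0.5358 -0.3573  0.2466] q [-0.71  0.44  0.27  1.39 -0.   -1.1 ] F [ 0.4 -0.3  2.8] gap 0.085
turn deg [-0.01  0.21  0.42]  shift cm before turn axes [ 4.28 62.05 18.79]  after turn axes [ 4.66 62.01 18.82]
```

Request:
{"method": "step_arm", "body": {
  "targets": [
    [[0,0,0],[0,2,0.6],8.5],
    [[0,0,0],[0,3.5,1.05],8.5],
    [[0,0,0],[0,4,1.2],8.5],
    [[0,0,0],[0,4,1.2],8.5],
    [[0,0,0],[0,4,1.2],8.5],
    [[0,0,0],[0,4,1.2],8.5],
    [[0,0,0],[0,4,1.2],8.5],
    [[0,0,0],[0,4,1.2],8.5],
    [[0,0,0],[0,4,1.2],8.5],
    [[0,0,0],[0,4,1.2],8.5]
  ]
}}

```text
clock: 12.1
tcp_pos: [0.4974, 0.0354, 0.2399]
orientation: [0.694, -0.135, 0.694, 0.135]
wrist_force: [0.2, 0.3, 0.8]
finger_gap: 0.0849
```

Request:
{"method": "step_arm", "body": {
  "targets": [
    [[0,0,0],[0,4,1.2],8.5],
    [[0,0,0],[0,4,1.2],8.5],
    [[0,0,0],[0.5,4,1.2],8.5],
    [[0,0,0],[0.5,4,1.2],8.5],
    [[0,0,0],[1,3.5,1.05],8.5],
    [[0,0,0],[1,2.5,0.75],8.5],
    [[0,0,0],[1,1.5,0.45],8.5],
    [[0,0,0],[0.3,0.7,0.2],8.5],
    [[0,0,0],[0,0,0],8.5],
    [[0,0,0],[0,0,0],8.5]
  ]
}}

```text
clock: 13.1
tcp_pos: [0.4748, 0.2844, 0.1974]
orientation: [0.694, -0.135, 0.694, 0.135]
wrist_force: [0.1, 0.2, -0.4]
finger_gap: 0.0849
```

```bash
python3 - <<'E'
from h import *
plan([.4776,.2881,.20],JIG[2])
s=get_state();im=read_camera("wrist")[:,:,::-1].copy();s2=get_state();print(s["qvel"].round(3),s2["tcp_pos"])
a=np.linspace(0,2*np.pi,40)
for z in(.059,.004):
    q=proj("wrist",[[.4776+.029*np.cos(t),.2881+.029*np.sin(t),z] for t in a],s);cv2.polylines(im,[(q*8).round().astype(int)],True,(0,255,0),1,shift=3)
cv2.imwrite("pics/w7.png",cv2.resize(im,None,fx=1.5,fy=1.5,interpolation=cv2.INTER_CUBIC))
for r in find_in("wrist","tin")[:3]: print(r)
E
```

```text
t 13.1 tcp [0.4748 0.2844 0.1974] q [ 0.39  0.28 -0.08  1.21 -0.    0.01] F [ 0.1  0.2 -0.4] gap 0.0849
turn deg [-0.06 -0.01  0.03]  shift cm before turn axes [-0.26  0.23  0.4 ]  after turn axes [-0.26  0.23  0.4 ]
[-0.011 -0.008  0.005  0.     0.001  0.002] [0.47499483 0.28434554 0.19772468]
{'extent': [234.0, 149.7, 57.3, 66.7], 'p': 0.77}
```

View pics/w7.png

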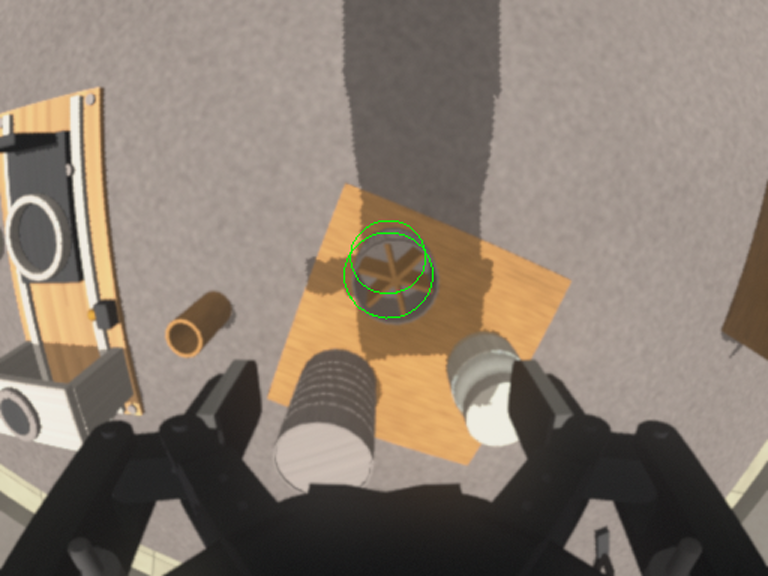

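```bash
python3 - <<'E'
from h import *
s=get_state();im=read_camera("wrist")[:,:,::-1];print(s["tcp_pos"])
c=cv2.resize(im[140:225,215:305],None,fx=7,fy=7,interpolation=cv2.INTER_CUBIC);c=cv2.convertScaleAbs(c,alpha=1.7,beta=0)
q=proj("wrist",[[.4776+.029*np.cos(t),.2881+.029*np.sin(t),.059] for t in np.linspace(0,6.28,40)],s);q=(q-[215,140]+.5)*7
cv2.polylines(c,[q.astype(int)],True,(0,255,0),1);cv2.imwrite("pics/w8.png",c);print(q.mean(0))
E
```

```text
[0.47507883 0.28429249 0.19781624]
[307.60763504 308.54491583]
```

View pics/w8.png

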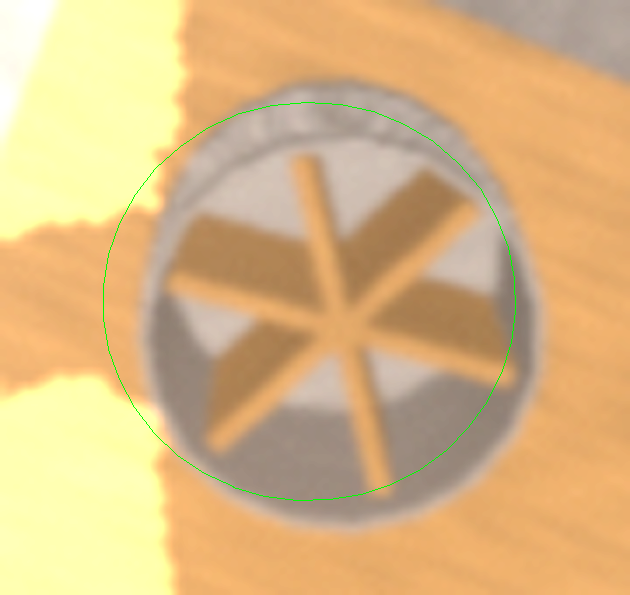

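```bash
python3 - <<'E'
from h import *
print(at_z("wrist",215+345/7-.5,140+329/7-.5,.059,get_state()))
plan([.479,.293,.085],JIG[2])
E
```

```text
[0.47886723 0.29402093 0.059     ]
t 13.25 tcp [0.4751 0.2843 0.1979] q [ 0.39  0.28 -0.08  1.21 -0.    0.01] F [-0.5 -0.2 -0.3] gap 0.0851
turn deg [-0.1   0.06  0.02]  shift cm before turn axes [11.29  0.66  0.67]  after turn axes [11.29  0.66  0.68]
```

Request:
{"method": "step_arm", "body": {
  "targets": [
    [[0,0,0],[0,0.65,0.65],8.5],
    [[0,0,0],[1.5,0,0],8.5],
    [[0,0,0],[2.5,0,0],8.5],
    [[0,0,0],[2.8,0,0],8.5],
    [[0,0,0],[2,0,0],8.5],
    [[0,0,0],[1.5,0,0],8.5],
    [[0,0,0],[0.9,0,0],8.5],
    [[0,0,0],[0,0,0],8.5],
    [[0,0,0],[0,0,0],8.5],
    [[0,0,0],[0,0,0],8.5]
  ]
}}

```text
clock: 14.25
tcp_pos: [0.4789, 0.2941, 0.0864]
orientation: [0.695, -0.135, 0.693, 0.135]
wrist_force: [-0.3, 0.2, 0.6]
finger_gap: 0.0851
```

```bash
python3 - <<'E'
from h import *
s=get_state();im=read_camera("wrist")[:,:,::-1].copy();plan([.4789,.294,.026],JIG[2])
q=proj("wrist",[[.4789+.029*np.cos(t),.294+.029*np.sin(t),.059] for t in np.linspace(0,6.28,60)],s)
cv2.polylines(im,[(q*8).astype(int)],True,(0,255,0),1,shift=3)
cv2.imwrite("pics/w9.png",cv2.convertScaleAbs(cv2.resize(im,None,fx=1.5,fy=1.5,interpolation=cv2.INTER_CUBIC),alpha=1.5))
E
```

```text
t 14.3 tcp [0.4789 0.2941 0.0864] q [ 0.41  0.37 -0.24  0.96 -0.    0.02] F [0.  0.4 0.2] gap 0.0847
turn deg [-0.01  0.12  0.  ]  shift cm before turn axes [ 6.04 -0.01 -0.02]  after turn axes [ 6.04 -0.01 -0.01]
```

View pics/w9.png

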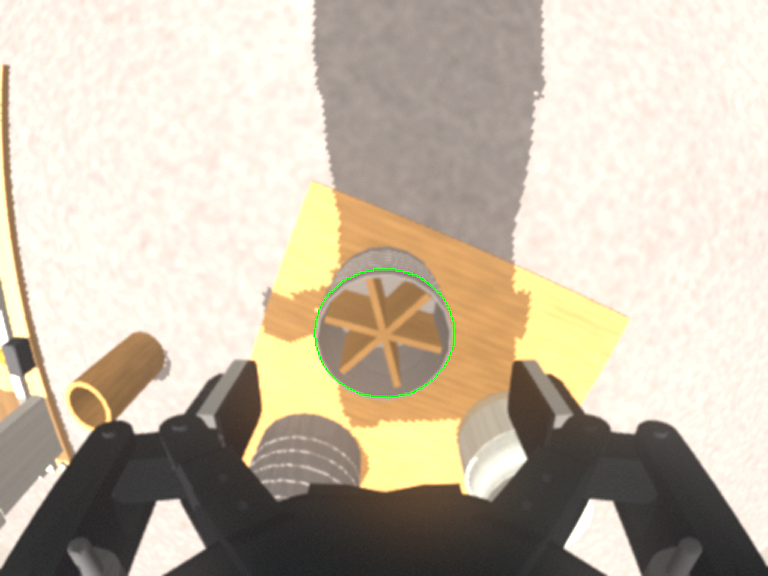

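The overlay matches the rim at (385,333), so I descend and grip.

Request:
{"method": "step_arm", "body": {
  "targets": [
    [[0,0,0],[1,0,0],8.5],
    [[0,0,0],[1.5,0,0],8.5],
    [[0,0,0],[1.5,0,0],8.5],
    [[0,0,0],[1,0,0],8.5],
    [[0,0,0],[0.7,0,0],8.5],
    [[0,0,0],[0.3,0,0],8.5],
    [[0,0,0],[0,0,0],8.5],
    [[0,0,0],[0,0,0],8.5],
    [[0,0,0],[0,0,0],5.0],
    [[0,0,0],[0,0,0],5.0]
  ]
}}

```text
clock: 15.3
tcp_pos: [0.4784, 0.2939, 0.0258]
orientation: [0.694, -0.135, 0.694, 0.135]
wrist_force: [0.6, 1.0, 0.9]
finger_gap: 0.0585
```

Request:
{"method": "step_arm", "body": {
  "targets": [
    [[0,0,0],[0,0,0],5.0],
    [[0,0,0],[0,0,0],5.0],
    [[0,0,0],[0,0,0],5.0],
    [[0,0,0],[0,0,0],5.0],
    [[0,0,0],[0,0,0],5.0],
    [[0,0,0],[-0.5,0,0],5.0],
    [[0,0,0],[-1,0,0],5.0],
    [[0,0,0],[-1.5,0,0],5.0],
    [[0,0,0],[-1,0,0],5.0],
    [[0,0,0],[-0.5,0,0],5.0]
  ]
}}

```text
clock: 16.3
tcp_pos: [0.4788, 0.2941, 0.0717]
orientation: [0.695, -0.135, 0.693, 0.135]
wrist_force: [-0.1, -0.1, -1.3]
finger_gap: 0.0571
```

```bash
python3 - <<'E'
from h import *
s=get_state();im=read_camera("wrist")[:,:,::-1].copy();plan(jig(-51.7,0,150),JIG[2])
cv2.imwrite("pics/w10.png",im)
E
```

```text
t 16.35 tcp [0.4789 0.2941 0.072 ] q [ 0.41  0.38 -0.26  0.92 -0.    0.02] F [-0.5  0.1 -0.9] gap 0.0571
turn deg [-0.    0.13  0.  ]  shift cm before turn axes [ -7.81 -31.81  -3.59]  after turn axes [ -7.8  -31.81  -3.61]
```

View pics/w10.png

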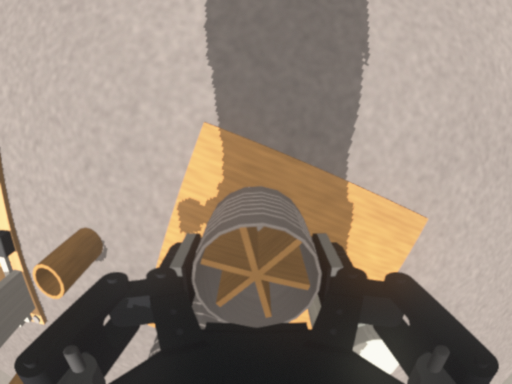

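Request:
{"method": "step_arm", "body": {
  "targets": [
    [[0,0,0],[-1.5,0,0],5.0],
    [[0,0,0],[-2.3,-0.7,0],5.0],
    [[0,0,0],[-2,-2,-0.2],5.0],
    [[0,0,0],[-1.5,-3,-0.3],5.0],
    [[0,0,0],[-0.5,-3.5,-0.4],5.0],
    [[0,0,0],[0,-3.5,-0.4],5.0],
    [[0,0,0],[0,-3.5,-0.4],5.0],
    [[0,0,0],[0,-3.5,-0.4],5.0],
    [[0,0,0],[0,-3.5,-0.4],5.0],
    [[0,0,0],[0,-3,-0.4],5.0]
  ]
}}

```text
clock: 17.35
tcp_pos: [0.5495, 0.0383, 0.1479]
orientation: [0.694, -0.135, 0.694, 0.135]
wrist_force: [-0.0, 0.8, -1.8]
finger_gap: 0.0577
```

Request:
{"method": "step_arm", "body": {
  "targets": [
    [[0,0,0],[0,-2.5,-0.3],5.0],
    [[0,0,0],[0,-1.8,-0.2],5.0],
    [[0,0,0],[0,-0.9,-0.1],5.0],
    [[0,0,0],[0,-0.4,-0.1],5.0],
    [[0,0,0],[0,0,0],5.0],
    [[0,0,0],[0,0,0],5.0],
    [[0,0,0],[0,0,0],5.0],
    [[0,0,0],[0,0,0],5.0],
    [[0,0,0],[0,0,0],5.0],
    [[0,0,0],[0,0,0],5.0]
  ]
}}

```text
clock: 18.35
tcp_pos: [0.564, -0.0142, 0.1484]
orientation: [0.694, -0.135, 0.694, 0.135]
wrist_force: [-0.0, -0.9, -0.0]
finger_gap: 0.0573
```

```bash
python3 - <<'E'
from h import *
s=get_state();im=read_camera("wrist")[:,:,::-1].copy();plan(jig(-51.7,0,70),JIG[2])
zt=s["tcp_pos"][2]-.0218+.055
A=np.linspace(0,6.28,60)
def C(c,r,z,col):
    q=proj("wrist",[[c[0]+r*np.cos(t),c[1]+r*np.sin(t),z] for t in A],s);cv2.polylines(im,[(q*8).astype(int)],True,col,1,shift=3)
C(s["tcp_pos"],.029,zt,(0,255,0))
n=jig(-51.7,0,36);C(n,.039,.036,(0,0,255));C(n,.032,.036,(0,0,255))
cv2.imwrite("pics/w11.png",cv2.resize(im,None,fx=1.5,fy=1.5,interpolation=cv2.INTER_CUBIC))
cv2.imwrite("pics/t11.png",cv2.resize(read_camera("top")[140:275,205:315,::-1],None,fx=4,fy=4,interpolation=cv2.INTER_CUBIC))
E
```

```text
t 18.4 tcp [ 0.564  -0.0143  0.1483] q [-0.17  0.33 -0.14  1.1  -0.   -0.55] F [ 0.8 -1.  -1. ] gap 0.0573
turn deg [0.01 0.01 0.01]  shift cm before turn axes [ 7.83 -0.03  0.07]  after turn axes [ 7.83 -0.03  0.07]
```

View pics/w11.png

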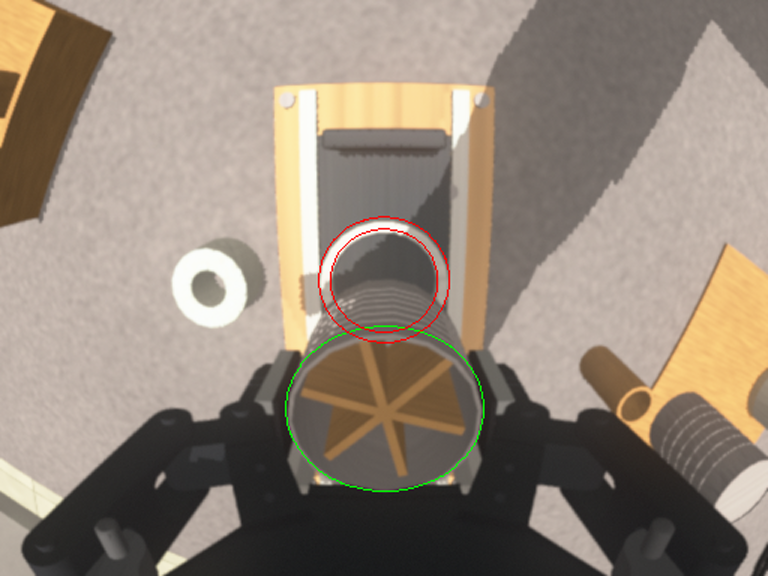

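View pics/t11.png

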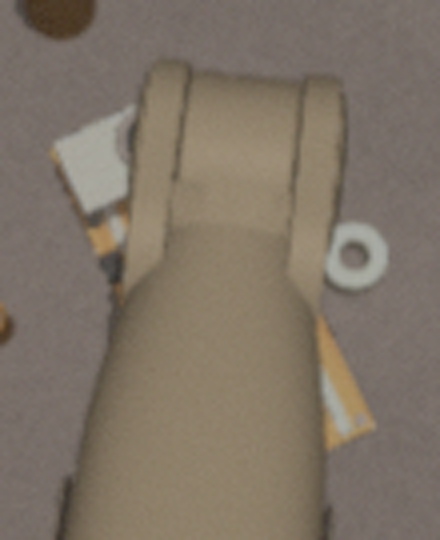

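```bash
python3 - <<'E'
from h import *
s=get_state();im=read_camera("wrist")[:,:,::-1].copy()
c=cv2.resize(im[135:245,195:320],None,fx=6,fy=5.4,interpolation=cv2.INTER_CUBIC);c=cv2.resize(im[135:240,195:320],None,fx=5.6,fy=5.6,interpolation=cv2.INTER_CUBIC)
A=np.linspace(0,6.28,60)
n=jig(-51.7,0,36)
for r in(.039,.032):
    q=(proj("wrist",[[n[0]+r*np.cos(t),n[1]+r*np.sin(t),.036] for t in A],s)-[195,135]+.5)*5.6;cv2.polylines(c,[q.astype(int)],True,(0,0,255),1)
cv2.imwrite("pics/w12.png",c);print(s["tcp_pos"])
E
```

```text
[ 0.5639718  -0.0144033   0.14831593]
```

View pics/w12.png

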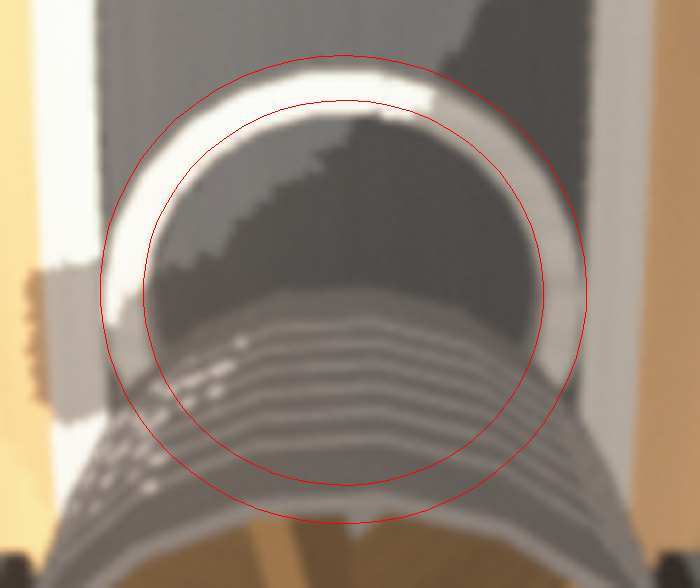

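Request:
{"method": "step_arm", "body": {
  "targets": [
    [[0,0,0],[0,0,0.15],5.0],
    [[0,0,0],[1,0,0],5.0],
    [[0,0,0],[2,0,0],5.0],
    [[0,0,0],[2,0,0],5.0],
    [[0,0,0],[1.6,0,0],5.0],
    [[0,0,0],[1,0,0],5.0],
    [[0,0,0],[0.6,0,0],5.0],
    [[0,0,0],[0,0,0],5.0],
    [[0,0,0],[0,0,0],5.0],
    [[0,0,0],[0,0,0],5.0]
  ]
}}

```text
clock: 19.5
tcp_pos: [0.5661, -0.0141, 0.0671]
orientation: [0.695, -0.135, 0.694, 0.135]
wrist_force: [0.3, -1.0, -0.7]
finger_gap: 0.0575
```

```bash
python3 - <<'E'
from h import *
s=get_state();im=read_camera("wrist")[:,:,::-1].copy();plan(jig(-50,0,45),JIG[2])
c=cv2.resize(im[120:380,140:370],None,fx=2.3,fy=2.3,interpolation=cv2.INTER_CUBIC)
cv2.imwrite("pics/w13.png",c)
E
```

```text
t 19.55 tcp [ 0.5661 -0.0141  0.0672] q [-0.17  0.4  -0.25  0.92 -0.   -0.55] F [ 0.3  0.  -0.6] gap 0.0571
turn deg [-0.01  0.08  0.06]  shift cm before turn axes [2.22 0.03 0.04]  after turn axes [2.22 0.03 0.04]
```

View pics/w13.png

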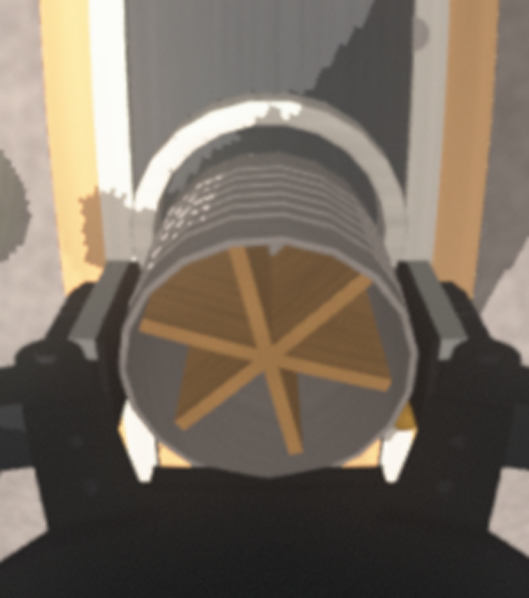

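Tin (x≈269) and ring (x≈270) are aligned laterally, so I lower into the nest.

Request:
{"method": "step_arm", "body": {
  "targets": [
    [[0,0,0],[0.3,0,0.04],5.0],
    [[0,0,0],[0.4,0,0],5.0],
    [[0,0,0],[0.4,0,0],5.0],
    [[0,0,0],[0.4,0,0],5.0],
    [[0,0,0],[0.3,0,0],5.0],
    [[0,0,0],[0.2,0,0],5.0],
    [[0,0,0],[0.2,0,0],5.0],
    [[0,0,0],[0,0,0],5.0],
    [[0,0,0],[0,0,0],5.0],
    [[0,0,0],[0,0,0],5.0]
  ]
}}

```text
clock: 20.55
tcp_pos: [0.5658, -0.0138, 0.0444]
orientation: [0.694, -0.135, 0.694, 0.135]
wrist_force: [0.2, 1.0, -1.4]
finger_gap: 0.0574
```

```bash
python3 - <<'E'
from h import *
s=get_state();im=read_camera("wrist")[:,:,::-1].copy();plan(jig(-50,0,44),JIG[2])
c=cv2.resize(im[120:380,140:370],None,fx=2.3,fy=2.3,interpolation=cv2.INTER_CUBIC)
cv2.imwrite("pics/w14.png",c)
E
```

```text
t 20.6 tcp [ 0.5658 -0.0138  0.0444] q [-0.17  0.42 -0.28  0.87 -0.   -0.55] F [ 0.1 -0.5 -1.2] gap 0.0572
turn deg [-0.01  0.01  0.01]  shift cm before turn axes [ 0.04 -0.    0.06]  after turn axes [ 0.04 -0.    0.06]
```

View pics/w14.png

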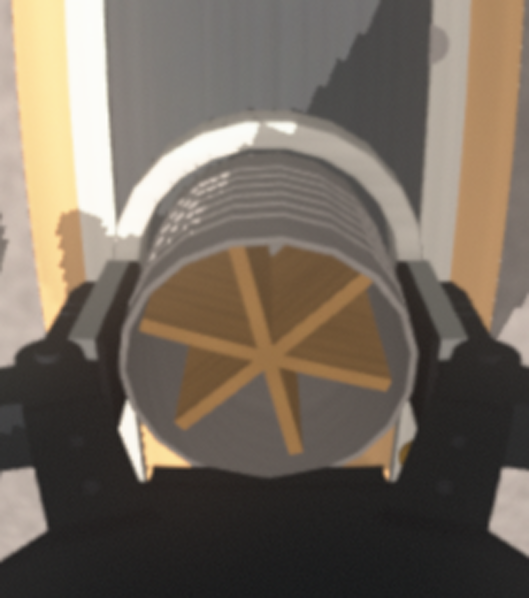

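It reached seating height with no contact force and the tin wall is inside the ring, so I release and rise.

Request:
{"method": "step_arm", "body": {
  "targets": [
    [[0,0,0],[0,0,0],6.3],
    [[0,0,0],[0,0,0],7],
    [[0,0,0],[0,0,0],8.5],
    [[0,0,0],[0,0,0],8.5],
    [[0,0,0],[0,0,0],8.5],
    [[0,0,0],[0,0,0],8.5],
    [[0,0,0],[-1,0,0],8.5],
    [[0,0,0],[-2,0,0],8.5],
    [[0,0,0],[-3,0,0],8.5],
    [[0,0,0],[-3,0,0],8.5]
  ]
}}

```text
clock: 21.6
tcp_pos: [0.5654, -0.0138, 0.1356]
orientation: [0.694, -0.135, 0.694, 0.135]
wrist_force: [0.2, -0.0, -0.3]
finger_gap: 0.0852
```

Request:
{"method": "step_arm", "body": {
  "targets": [
    [[0,0,0],[-3,0,0],8.5],
    [[0,0,0],[-2,0,0],8.5],
    [[0,0,0],[-1,0,0],8.5],
    [[0,0,0],[0,0,0],8.5],
    [[0,0,0],[0,0,0],8.5],
    [[0,0,0],[0,0,0],8.5],
    [[0,0,0],[0,0,0],8.5],
    [[0,0,0],[0,0,0],8.5],
    [[0,0,0],[0,0,0],4],
    [[0,0,0],[0,0,0],0]
  ]
}}

```text
clock: 22.6
tcp_pos: [0.5656, -0.0138, 0.194]
orientation: [0.694, -0.135, 0.694, 0.135]
wrist_force: [0.0, 0.6, -0.3]
finger_gap: 0.0587
```

```bash
python3 - <<'E'
from h import *
s=get_state();im=read_camera("wrist")[:,:,::-1].copy();plan(jig(-185,0,200),JIG[2])
A=np.linspace(0,6.28,60)
n=jig(-50,0,36)
for r,z,c in((.039,.036,(0,0,255)),(.029,.077,(0,255,0))):
    q=proj("wrist",[[n[0]+r*np.cos(t),n[1]+r*np.sin(t),z] for t in A],s);cv2.polylines(im,[(q*8).astype(int)],True,c,1,shift=3)
for P in ([jig(-155+15,30,76),jig(-155+15,-30,76)],):
    q=proj("wrist",P,s).round().astype(int);cv2.line(im,tuple(q[0]),tuple(q[1]),(255,0,0),1)
cv2.imwrite("pics/w15.png",cv2.resize(im[40:260,130:380],None,fx=2.6,fy=2.6,interpolation=cv2.INTER_CUBIC))
E
```

```text
t 22.65 tcp [ 0.5657 -0.0138  0.1941] q [-0.17  0.31 -0.05  1.21 -0.   -0.55] F [0.1 0.1 0.4] gap 0.0512
turn deg [-0.01 -0.01 -0.  ]  shift cm before turn axes [-5.800e-01 -1.000e-02 -1.344e+01]  after turn axes [-5.900e-01 -1.000e-02 -1.343e+01]
```

View pics/w15.png

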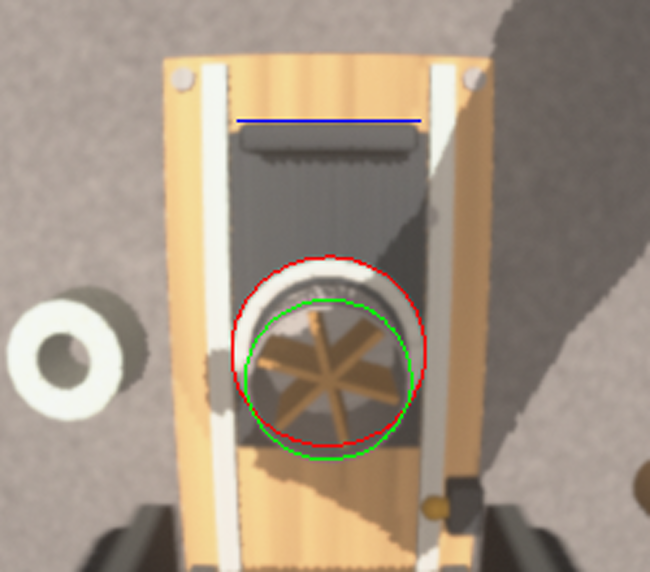

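The tin is seated and upright in the ring (divider hub at crop (328,377)), and the plate's back edge is about 1–2 mm further in than assumed. Now I go behind the plate with the fingers closed.

Request:
{"method": "step_arm", "body": {
  "targets": [
    [[0,0,0],[0,0,-1.4],0],
    [[0,0,0],[0,0,-2.5],0],
    [[0,0,0],[0,0,-3],0],
    [[0,0,0],[0,0,-3],0],
    [[0,0,0],[0,0,-2.3],0],
    [[0,0,0],[0,0,-1.2],0],
    [[0,0,0],[0,0,0],0],
    [[0,0,0],[1,0,0],0],
    [[0,0,0],[2,0,0],0],
    [[0,0,0],[2,0,0],0]
  ]
}}

```text
clock: 23.65
tcp_pos: [0.443, -0.0639, 0.1434]
orientation: [0.695, -0.136, 0.694, 0.135]
wrist_force: [0.4, -0.1, -0.5]
finger_gap: -0.0002
```

```bash
python3 - <<'E'
from h import *
plan(jig(-185,0,40),JIG[2])
im=read_camera("wrist")[:,:,::-1].copy();cv2.imwrite("pics/w16.png",im)
E
```

```text
t 23.65 tcp [ 0.443  -0.0639  0.1434] q [-0.32  0.12 -0.43  1.03  0.   -0.71] F [ 0.4 -0.1 -0.5] gap -0.0002
turn deg [0.03 0.08 0.05]  shift cm before turn axes [10.34  0.04 -0.2 ]  after turn axes [10.34  0.03 -0.18]
```

View pics/w16.png

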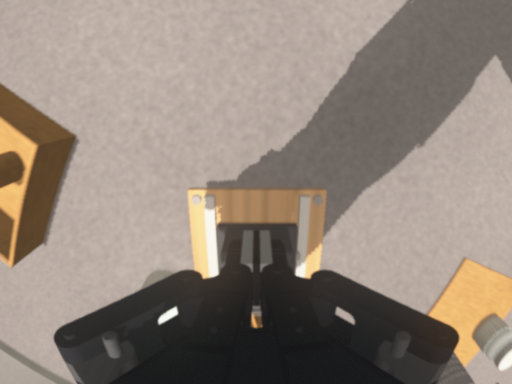

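Request:
{"method": "step_arm", "body": {
  "targets": [
    [[0,0,0],[2,0,0],0],
    [[0,0,0],[2.5,0,0],0],
    [[0,0,0],[2.5,0,0],0],
    [[0,0,0],[1.8,0,0],0],
    [[0,0,0],[1,0,0],0],
    [[0,0,0],[0.5,0,0],0],
    [[0,0,0],[0,0,0],0],
    [[0,0,0],[0,0,0],0],
    [[0,0,0],[0,0,0],0],
    [[0,0,0],[0,0,0],0]
  ]
}}

```text
clock: 24.7
tcp_pos: [0.4421, -0.0643, 0.042]
orientation: [0.695, -0.135, 0.694, 0.135]
wrist_force: [-0.0, 1.4, -0.1]
finger_gap: -0.0001
```

```bash
python3 - <<'E'
from h import *
plan(jig(-150,0,40),JIG[2])
im=read_camera("scene")[:,:,::-1].copy();cv2.imwrite("pics/s16.png",cv2.resize(im[120:300,170:340],None,fx=3.3,fy=3.3,interpolation=cv2.INTER_CUBIC))
E
```

```text
t 24.7 tcp [ 0.4421 -0.0643  0.042 ] q [-0.32  0.22 -0.58  0.77 -0.   -0.71] F [-0.   1.4 -0.1] gap -0.0001
turn deg [-0.01  0.07  0.06]  shift cm before turn axes [0.21 0.03 3.41]  after turn axes [0.2  0.03 3.41]
```

View pics/s16.png

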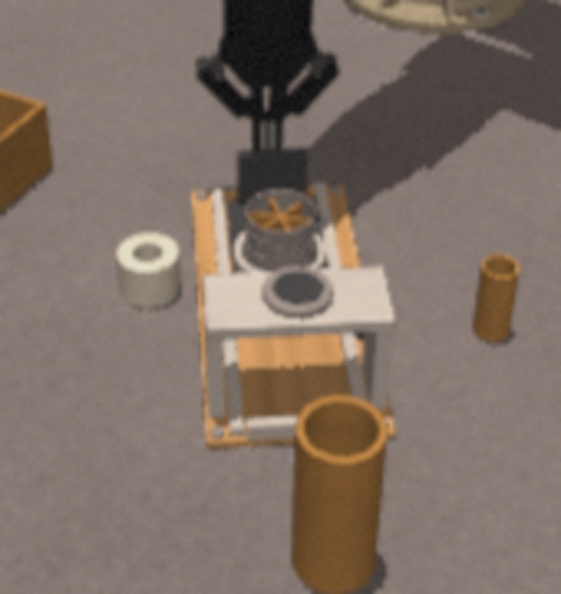

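Request:
{"method": "step_arm", "body": {
  "targets": [
    [[0,0,0],[0.1,0,0.5],0],
    [[0,0,0],[0,0,0.9],0],
    [[0,0,0],[0,0,0.8],0],
    [[0,0,0],[0,0,0.4],0],
    [[0,0,0],[0,0,0.3],0],
    [[0,0,0],[0,0,0.4],0],
    [[0,0,0],[0,0,0.6],0],
    [[0,0,0],[0,0,0.8],0],
    [[0,0,0],[0,0,0.8],0],
    [[0,0,0],[0,0,0.8],0]
  ]
}}

```text
clock: 25.75
tcp_pos: [0.5002, -0.0401, 0.0401]
orientation: [0.694, -0.135, 0.694, 0.135]
wrist_force: [-2.2, -0.7, -0.2]
finger_gap: 0.0002
```

```bash
python3 - <<'E'
from h import *
plan(jig(-16,0,40),JIG[2])
im=read_camera("scene")[:,:,::-1].copy();cv2.imwrite("pics/s17.png",cv2.resize(im[120:300,170:340],None,fx=3.3,fy=3.3,interpolation=cv2.INTER_CUBIC))
E
```

```text
t 25.75 tcp [ 0.5002 -0.0401  0.0401] q [-0.24  0.32 -0.45  0.8  -0.   -0.62] F [-2.2 -0.7 -0.2] gap 0.0002
turn deg [-0.01 -0.04 -0.02]  shift cm before turn axes [ 0.   -0.03 10.53]  after turn axes [ 1.000e-02 -3.000e-02  1.053e+01]
```

View pics/s17.png

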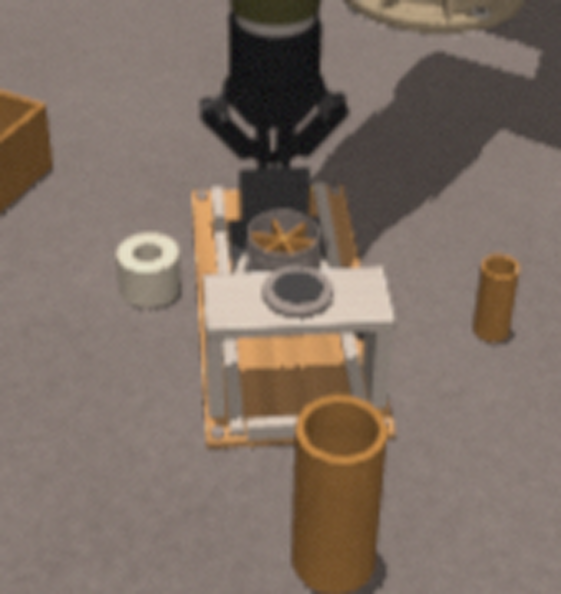

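Pushing at about 2 N, and the tin is riding along. I continue.

Request:
{"method": "step_arm", "body": {
  "targets": [
    [[0,0,0],[0,0,0.8],0],
    [[0,0,0],[0,0,0.9],0],
    [[0,0,0],[0,0,0.9],0],
    [[0,0,0],[0,0,0.9],0],
    [[0,0,0],[0,0,0.9],0],
    [[0,0,0],[0,0,0.9],0],
    [[0,0,0],[0,0,0.9],0],
    [[0,0,0],[0,0,0.9],0],
    [[0,0,0],[0,0,0.9],0],
    [[0,0,0],[0,0,0.5],0]
  ]
}}

```text
clock: 26.8
tcp_pos: [0.5797, -0.0082, 0.0403]
orientation: [0.694, -0.135, 0.694, 0.135]
wrist_force: [-1.9, -1.8, -0.2]
finger_gap: 0.0001
```

```bash
python3 - <<'E'
from h import *
plan(jig(-16,0,40),JIG[2])
im=read_camera("scene")[:,:,::-1].copy();cv2.imwrite("pics/s18.png",cv2.resize(im[120:300,170:340],None,fx=3.3,fy=3.3,interpolation=cv2.INTER_CUBIC))
E
```

```text
t 26.8 tcp [ 0.5797 -0.0082  0.0403] q [-0.15  0.45 -0.25  0.87  0.   -0.54] F [-1.9 -1.8 -0.2] gap 0.0001
turn deg [0.01 0.03 0.01]  shift cm before turn axes [ 0.03 -0.01  1.96]  after turn axes [ 0.03 -0.01  1.96]
```

View pics/s18.png

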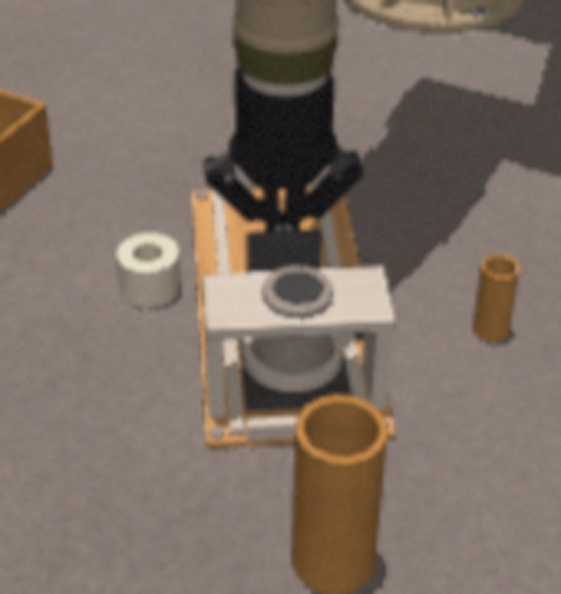

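Request:
{"method": "step_arm", "body": {
  "targets": [
    [[0,0,0],[0,0,0.2],0],
    [[0,0,0],[0,0,0.2],0],
    [[0,0,0],[0,0,0.2],0],
    [[0,0,0],[0,0,0.2],0],
    [[0,0,0],[0,0,0.2],0],
    [[0,0,0],[0,0,0.15],0],
    [[0,0,0],[0,0,0.1],0],
    [[0,0,0],[0,0,0.1],0],
    [[0,0,0],[0,0,0],0],
    [[0,0,0],[0,0,0],0]
  ]
}}

```text
clock: 27.85
tcp_pos: [0.5881, -0.0049, 0.0403]
orientation: [0.692, -0.135, 0.696, 0.134]
wrist_force: [-11.8, -5.6, 8.2]
finger_gap: 0.0002
```

```bash
python3 - <<'E'
from h import *
plan(jig(-16,0,40),JIG[2])
im=read_camera("scene")[:,:,::-1].copy();cv2.imwrite("pics/s19.png",cv2.resize(im[150:280,200:330],None,fx=4.5,fy=4.5,interpolation=cv2.INTER_CUBIC))
im=read_camera("wrist")[:,:,::-1].copy();cv2.imwrite("pics/w19.png",im)
plan(jig(-16,0,40),JIG[2]);print(get_state()["ft_torque"])
E
```

```text
t 27.85 tcp [ 0.5881 -0.0049  0.0403] q [-0.14  0.47 -0.22  0.89 -0.   -0.53] F [-11.8  -5.6   8.2] gap 0.0002
turn deg [-0.08 -0.36  0.03]  shift cm before turn axes [0.02 0.   1.05]  after turn axes [ 0.03 -0.    1.05]
t 27.95 tcp [ 0.588  -0.0048  0.0403] q [-0.14  0.47 -0.22  0.89 -0.   -0.53] F [-11.5  -6.7   7.7] gap -0.0
turn deg [-0.08 -0.36  0.02]  shift cm before turn axes [ 0.02 -0.    1.06]  after turn axes [ 0.03 -0.    1.06]
[-1.06909251  1.90352787  0.05611862]
```

View pics/s19.png

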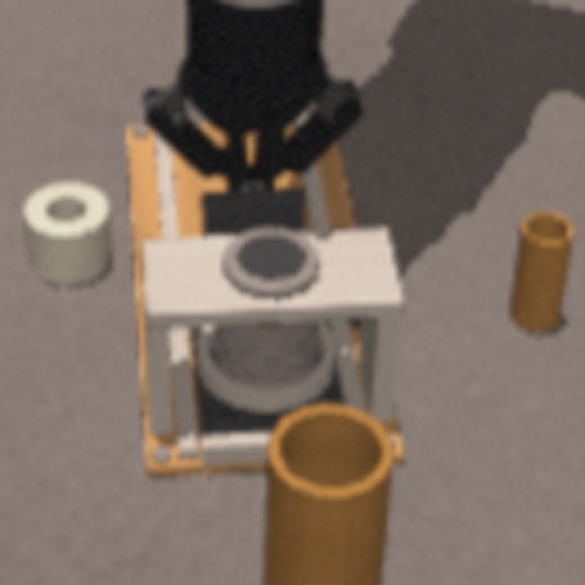

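View pics/w19.png

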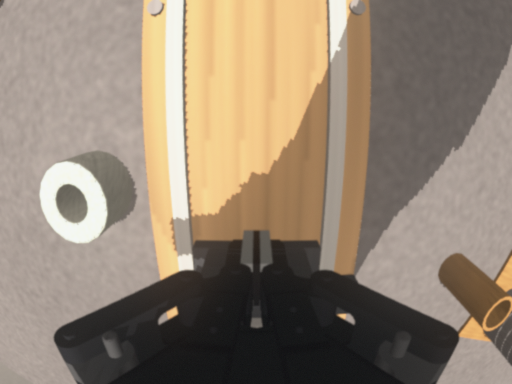

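```bash
python3 - <<'E'
from h import *
for sl in (130,135,140,145,150):
    q=[proj("scene",[jig(-65+sl+39*np.cos(t),39*np.sin(t),36) for t in np.linspace(-1.5,1.5,60)])]
    b=proj("scene",[jig(-65+sl+39*np.cos(t),39*np.sin(t),22) for t in np.linspace(-1.5,1.5,60)])
    f=proj("scene",[jig(-155+sl,0,76)])[0]
    k=lambda p:((p-[200,150]+.5)*4.5).round(0)
    print(sl,"ring lip low",k(q[0][q[0][:,1].argmax()]),"ring base low",k(b[b[:,1].argmax()]),"plate back top edge",k(f), "plate top front",k(proj("scene",[jig(-145+sl,0,76)])[0]))
E
```

```text
130 ring lip low [263. 380.] ring base low [263. 398.] plate back top edge [249. 176.] plate top front [250. 187.]
135 ring lip low [264. 387.] ring base low [264. 405.] plate back top edge [250. 181.] plate top front [251. 192.]
140 ring lip low [265. 393.] ring base low [265. 412.] plate back top edge [250. 187.] plate top front [252. 197.]
145 ring lip low [266. 400.] ring base low [265. 418.] plate back top edge [251. 192.] plate top front [253. 203.]
150 ring lip low [267. 407.] ring base low [266. 425.] plate back top edge [252. 197.] plate top front [253. 208.]
```

The slide is about 139 mm, so it's inside the detent zone and the arm is compliant. I press on gently.

Request:
{"method": "step_arm", "body": {
  "targets": [
    [[0,0,0],[0,0,0.1],0],
    [[0,0,0],[0,0,0.1],0],
    [[0,0,0],[0,0,0.1],0],
    [[0,0,0],[0,0,0],0],
    [[0,0,0],[0,0,0.1],0],
    [[0,0,0],[0,0,0],0],
    [[0,0,0],[0,0,0],0],
    [[0,0,0],[0,0,0],0],
    [[0,0,0],[0,0,0],0],
    [[0,0,0],[0,0,0],0]
  ]
}}

```text
clock: 28.95
tcp_pos: [0.5952, -0.0019, 0.0404]
orientation: [0.694, -0.135, 0.694, 0.135]
wrist_force: [-0.9, -0.1, -0.7]
finger_gap: -0.0
```

```bash
python3 - <<'E'
from h import *
plan(jig(-16,0,40),JIG[2])
E
```

```text
t 28.95 tcp [ 0.5952 -0.0019  0.0404] q [-0.14  0.47 -0.21  0.89  0.   -0.52] F [-0.9 -0.1 -0.7] gap -0.0
turn deg [0.   0.02 0.01]  shift cm before turn axes [ 0.04 -0.01  0.29]  after turn axes [ 0.04 -0.01  0.29]
```

The force dropped to about 0, so the detent snapped and pulled the carriage away. I back off and check.

Request:
{"method": "step_arm", "body": {
  "targets": [
    [[0,0,0],[0,0,-0.8],0],
    [[0,0,0],[0,0,-1.5],0],
    [[0,0,0],[0,0,-1.7],0],
    [[0,0,0],[0,0,-1],0],
    [[0,0,0],[-2,0,0],0],
    [[0,0,0],[-3,0,0],0],
    [[0,0,0],[-3.5,0,-2],0],
    [[0,0,0],[-3.5,0,-3],0],
    [[0,0,0],[-3,0,-3],0],
    [[0,0,0],[-1.5,0,-1],0]
  ]
}}

```text
clock: 29.95
tcp_pos: [0.4637, -0.0552, 0.2081]
orientation: [0.695, -0.135, 0.693, 0.134]
wrist_force: [-0.1, 1.0, -0.6]
finger_gap: 0.0002
```

Request:
{"method": "step_arm", "body": {
  "targets": [
    [[0,0,0],[0,0,-1],0],
    [[0,0,0],[0,0,0],0],
    [[0,0,0],[0,0,0],0],
    [[0,0,0],[0,0,0],0],
    [[0,0,0],[0,0,0],0],
    [[0,0,0],[0,0,0],0],
    [[0,0,0],[0,0,0],0],
    [[0,0,0],[0,0,0],0],
    [[0,0,0],[0,0,0],0],
    [[0,0,0],[0,0,0],0]
  ]
}}

```text
clock: 30.95
tcp_pos: [0.4559, -0.0582, 0.2053]
orientation: [0.694, -0.135, 0.694, 0.135]
wrist_force: [-1.3, -0.2, 0.1]
finger_gap: -0.0002
```

```bash
python3 - <<'E'
from h import *
plan(jig(-150,0,200),JIG[2])
im=read_camera("scene")[:,:,::-1].copy();cv2.imwrite("pics/s20.png",cv2.resize(im[150:280,200:330],None,fx=4.5,fy=4.5,interpolation=cv2.INTER_CUBIC))
cv2.imwrite("pics/s20f.png",im)
im=read_camera("wrist")[:,:,::-1].copy();cv2.imwrite("pics/w20.png",cv2.resize(im,None,fx=1.5,fy=1.5))
s=get_state()
for sl in(140,146,150):print(sl,proj("wrist",[jig(-155+sl,0,76)],s)*1.5)
E
```

```text
t 30.95 tcp [ 0.4559 -0.0582  0.2053] q [-0.3   0.1  -0.29  1.18 -0.   -0.69] F [-1.3 -0.2  0.1] gap -0.0002
turn deg [-0.01 -0.    0.01]  shift cm before turn axes [ 0.53 -0.01  1.91]  after turn axes [ 0.53 -0.01  1.91]
140 [[383.97674416 466.96755685]]
146 [[383.97738505 472.71451175]]
150 [[383.97781058 476.47683147]]
```

View pics/s20.png

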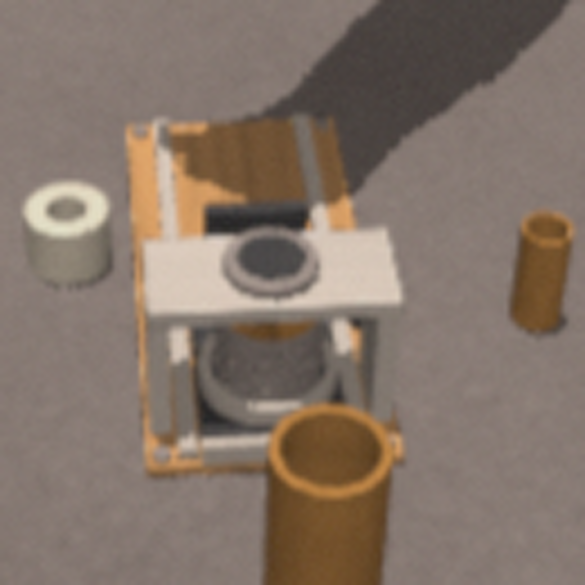

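View pics/w20.png

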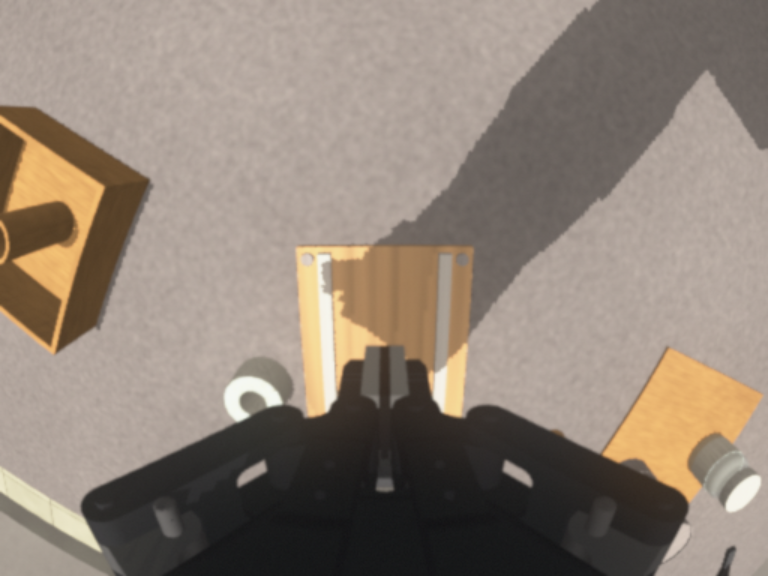

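View pics/s20f.png

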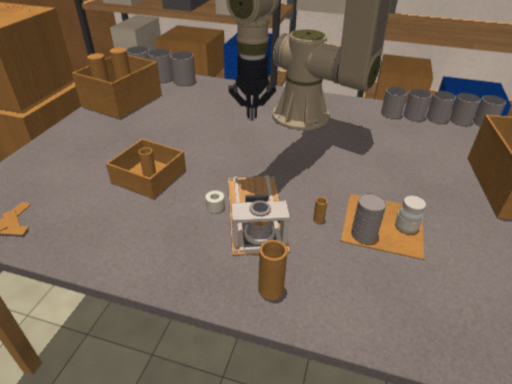

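```bash
python3 - <<'E'
from h import *
print(get_state()["wrist_force"].round(1), get_state()["qvel"].round(3)); print(hand_in())
E
```

```text
[0.4 0.5 0.4] [-0.003  0.002 -0.002 -0.    -0.     0.   ]
the job is handed in; nothing more can be done
None
```

The job is done and handed in at about 31 s of the 72 s allowed. The hand-in reports no verdict, so the result below rests on my own checks.

- **Tube:** I took the middle-sized tube off the track and dropped it in the scrap box, where it stands upright.
- **Tin:** I gripped the short tin, set it upright in the nest and let go while the carriage was still pulled out (slide about 15 mm).
- **Carriage:** I pushed on the back plate with closed fingers. It took about 2 N of sliding friction. At the detent it took about 13 N along the track, against the 8 N stated. Then the force dropped to zero as the carriage snapped home.
- **Final pictures:** The ring's edge fits a slide of about 150 mm. The tin stands in the ring under the bridge, and the tube is in the box. The tape, tall tin and jar look unmoved. The arm is well clear, with no contact force.

**Disagreements:**
- The first overhead estimate of the tin was about 6 mm off from the wrist view. I trusted the wrist view, and a closer look confirmed it.
- The nest was also about 2 mm off along the track, and I corrected for that before placing the tin.
- About 8 N of upward force showed on the tool while it pressed at the detent. I did not find the cause, and it was gone after the snap.

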